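Square up the reagent bottles against the bumper rail

TASK

Pick up the straightedge by its blue grip and use its long edge to slide the four white reagent bottles back together until every one touches the rubber bumper rail, in one straight row; then press the row home with the straightedge at a steady 8 N or so on the rail for about a second (at least 5 N, never more than 12 N; the sliding bottles' own drag comes on top of that). Afterwards set the straightedge down on the worktop in front of the row, about 5 cm clear of the bottles, and let go. Do not touch the bottles with the hand, knock any over, or disturb the other things.

Things in the scene. Friction and masses are not known exactly. Their poses are not given: they have to be found in the camera images.
- straightedge: Aluminium straightedge, 0.25 kg: blade 300 mm long (its y), 10 mm thick, 24 mm high, on edge; its working face, a slick white strip (friction about 0.1), looks along +x, 60 mm ahead of the origin. Grip: upright blue slab, 14 mm thick in x, 50 mm wide in y, its top 100 mm above the underside; grasp it across the 14 mm. Origin: under the grip's centre, at the underside. z up.
- edge_mid (a point): Middle of the straightedge's working face: 60 mm ahead of the straightedge's origin and 12 mm above its underside.
- bumper_stand: Bumper behind the bottles: fixed steel foot, grey carriage clamped on it, and the rubber-faced rail, 340 mm long (y), 10 to 56 mm above the worktop. Origin: on the worktop, nominally under the middle of the rail's front face; x is the direction to push. The clamp's setting is not measured: the face lies up to 15 mm before or behind the origin. The rail gives 1 mm per 3 N, 6 mm at most.
- bottle_1: White screw-cap reagent bottle, round, radius 33 mm up to 76 mm height, 106 mm tall, 0.10 to 0.26 kg (unknown). Origin: centre of its underside, z up. Its centre starts 53 to 96 mm before the bumper's origin, neighbours about 78 mm apart; touching the rail, its centre is 33 mm before the rubber face. Takes 0.5 to 2.2 N to drag; pushed higher than 35 mm it may tip.
- bottle_2: White screw-cap reagent bottle, round, radius 33 mm up to 76 mm height, 106 mm tall, 0.10 to 0.26 kg (unknown). Origin: centre of its underside, z up. Its centre starts 53 to 96 mm before the bumper's origin, neighbours about 78 mm apart; touching the rail, its centre is 33 mm before the rubber face. Takes 0.5 to 2.2 N to drag; pushed higher than 35 mm it may tip.
- bottle_3: White screw-cap reagent bottle, round, radius 33 mm up to 76 mm height, 106 mm tall, 0.10 to 0.26 kg (unknown). Origin: centre of its underside, z up. Its centre starts 53 to 96 mm before the bumper's origin, neighbours about 78 mm apart; touching the rail, its centre is 33 mm before the rubber face. Takes 0.5 to 2.2 N to drag; pushed higher than 35 mm it may tip.
- bottle_4: White screw-cap reagent bottle, round, radius 33 mm up to 76 mm height, 106 mm tall, 0.10 to 0.26 kg (unknown). Origin: centre of its underside, z up. Its centre starts 53 to 96 mm before the bumper's origin, neighbours about 78 mm apart; touching the rail, its centre is 33 mm before the rubber face. Takes 0.5 to 2.2 N to drag; pushed higher than 35 mm it may tip.
- clock_timer: Small white bench timer, 60 x 64 x 19 mm; bystander. Origin centre of underside.
- film: Cream roll of sealing film standing on end, 60 mm diameter, 51 mm high; bystander. Origin centre of underside.
- tape: Yellow roll of tape lying flat, 68 mm diameter, 19 mm high; bystander. Origin centre of underside.
- pen: Black marker lying down, 137 x 11 x 12 mm; bystander. Origin centre of underside.
- tube_rack: Green rack for small tubes, 225 x 67 x 56 mm; bystander. Origin centre of underside.
Mind the look-alikes: they are no part of the job. Leave any orange, pink or yellow look-alike of the bottle_4 alone.

How it is judged:
By the outcome, as a careful person would: the job done as asked, in the order asked, and still so for the second after the job is handed in, with the robot touching nothing.
It also fails if it takes over 72 s, if anything falls off the work surface, if the arm or the gripper's body presses on something with over 40 N, if the wrist force passes 120 N, or if a joint passes its speed limit or range.

ROBOT

A 7-joint arm with a two-finger parallel gripper is mounted at the origin on a cart in front of the work surface, level with it; the furniture and walls round the work are solid. World frame = base frame: x ahead of the robot, y to its left, z up, the work surface at z = 0. Lengths are in m, angles in rad, forces in N, time in s.
With the tool pointing down it reaches from about 0.425 to 0.875 m from the base axis. Payload 4.7 kg.
Tool frame: the origin (TCP) lies on the centre line of the jaws, within the pads' length; the fingertips stand 19 mm ahead of it and the grasp point (between the pads) is the TCP; x points along the fingers, z is the direction in which the jaws open and shut, and the axes are right-handed (so a half turn about x gives the same grasp; the last joint's range is limited). The gripper opens to 87 mm and grips with 3 to 60 N. Pads are 19 mm wide; open, the fingers measure 117 mm over their backs; the gripper's body (75 mm by 190 mm) begins 51 mm behind the grasp point.
Start: joints at [1.291, 0.321, -0.07, 1.45, 0.023, 1.371, -0.057], TCP at [0.188, -0.622, 0.242] pointing down, gripper open.
Joint ranges: [-2.86, 2.86], [-0.3, 2.09], [-1.38, 1.24], [0.06, 2.45], [-1.56, 4.7], [0.09, 2.05], [-2.69, 2.69]. Speed limits (rad/s): [2.57, 2.57, 3.14, 3.14, 3.14, 3.14, 3.14].

INTERFACE

Orientations are given as a rotation vector (axis times angle).
In Python, from bench import get_state, get_image, camera_info, close_job gives the robot as it stands.
- The arm moves only by the tool jog_arm, never from a script. Its argument "targets" is a list of rows, each a list of 7 numbers: the turn, a rotation vector about the tool's x, y, z in degrees, then the shift along the tool's x, y, z in cm, then the finger opening in cm, from 0 to 8.7. In form: [[wx, wy, wz, tx, ty, tz, jaw], ...]. A call has 1 to 10 rows; each row shifts and turns the commanded pose from where the row before left it, along the tool's axes as they then stand; what a row does not reach is not made up. A row lasts 1/8 s, in which the tool goes at most 62.5 mm and 10.7 degrees, less where a joint would pass 70% of its speed; a pose out of reach is approached as far as the arm can. A call is refused whole if a number of a shift passes 6.25 or a number of a turn 10.7, either way. A call with a gripper value outside its range is refused whole. The fingers move at their own pace and stop on an object; "squeeze" is the grip in N (left out, the last holds). Time passes only in rows, so rows that do not move let the fingers close. It gives the time, the measured TCP pose, the force and the opening at its end, in the units of the state.
- get_state(): the state, without advancing time (a new reading comes with each control period).
- get_image(name): name is "side" or "top" or "wrist"; returns (picture, depth): 480x640x3 uint8, red, green, blue; 480x640 float32, m along the optical axis (not along the pixel's ray), 0 where there is no reading.
- camera_info(name): a dict with "intrinsics" (3x3 intrinsics, pixels), "world_from_camera" (4x4, takes a point from camera to world coordinates); the wrist camera has in their place "mount" (4x4, takes a point from camera to tool coordinates, whose origin is the TCP and whose axes are the tool frame's). Camera axes: x right, y up, looking along -z (the intrinsics and any distortion apply to the point x, -y, -z); pixel columns grow to the right and rows downward; lengths in m; the calibration is good to about 2 mm. A picture is of the moment at which its call begins: read the wrist's pose just before it. camera_info takes no time and is no camera call.
- close_job(): hands the job in, once; it reports no verdict.
The state is a dict: "time": time; "joint_positions": joint angles; "qd": joint speeds; "joint_torque": joint torques, N m; "position": TCP position; "tool_rot": TCP orientation; "ft_force": force on the tool from outside, world axes, zero at the start; "torque": the same for the moment, N m; "grip_width": opening from 0.0 (shut) to 1.0 (fully open).
Only numpy, scipy, OpenCV 4.12 (cv2) and the standard library are available. Lean on these libraries where they do the work, as an engineer would, in place of code of your own. Each camera call takes 0.05 s, during which the arm holds its last target.

## Working session

There is one attempt and no reset: what is moved stays moved. The work goes in short steps, Python scripts to look and compute and a tool call to move; the robot and the scene stay as the last step left them, time stands still between calls to the robot, and variables do not carry over. Pictures are saved under pics/ and viewed, and the job is handed in when it is done.

Besides the shell and the picture viewer there is one more tool, called after "Emit:" as name(argument=value, ...), one argument or row to a line, values as JSON. jog_arm: Moves the arm, as the interface text tells. Its arguments: {"type":"object","properties":{"targets":{"type":"array"},"squeeze":{"type":"number"}},"required":["targets"]}

```bash
mkdir -p pics; ls
python3 - <<'E'
from bench import *
import cv2,numpy as np
s=get_state();print(s)
for n in ["side","top","wrist"]:
    im,d=get_image(n);cv2.imwrite(f"pics/{n}0.png",im[:,:,::-1]);np.save(f"pics/{n}0d.npy",d)
    print(n,camera_info(n))
E
```

```text
pics
{'time': 0.0, 'joint_positions': array([ 1.29107888,  0.32185159, -0.07013585,  1.45169612,  0.02262353,
        1.37081203, -0.05691913]), 'qd': array([-3.86647799e-04, -1.01693421e-03, -7.51196020e-04, -9.25600313e-04,
       -1.79368266e-04, -6.16195477e-04, -6.39903053e-05]), 'joint_torque': array([-7.61250885e-04, -4.91287100e+01, -4.04512407e-01, -3.12527382e+01,
       -6.38915668e-02,  4.36248269e-02,  1.86473567e-04]), 'position': array([ 0.18806655, -0.62164076,  0.24043273]), 'tool_rot': array([ 0.9911819 ,  1.3357073 , -0.98936788]), 'ft_force': array([-0.03424524,  0.5272255 , -0.84976911]), 'torque': array([-0.01508557,  0.01574491,  0.00774643]), 'grip_width': 1.0005342556776802}
side {'intrinsics': array([[470.83334229,   0.        , 315.76948527],
       [  0.        , 470.83334229, 236.79125962],
       [  0.        ,   0.        ,   1.        ]]), 'world_from_camera': array([[-0.89648701,  0.16710178, -0.41035112, -0.00353871],
       [-0.44305592, -0.34548531,  0.82724927,  1.03689194],
       [-0.00353546,  0.92342671,  0.38375853,  0.53636209],
       [ 0. 
[... 318 characters left out ...]
99949261, -0.03141369,  0.00526273, -0.01526081],
       [-0.00143169,  0.2093689 ,  0.97783568,  1.21333824],
       [ 0.        ,  0.        ,  0.        ,  1.        ]])}
wrist {'intrinsics': array([[405.27521976,   0.        , 318.62246081],
       [  0.        , 405.27521976, 238.14146948],
       [  0.        ,   0.        ,   1.        ]]), 'mount': array([[ 6.62613080e-05,  2.61177084e-01, -9.65290902e-01,
        -1.42043880e-01],
       [-7.00446048e-04,  9.65290680e-01,  2.61176976e-01,
         7.08047849e-02],
       [ 9.99999752e-01,  6.58828270e-04,  2.46901879e-04,
         2.40874178e-04],
       [ 0.00000000e+00,  0.00000000e+00,  0.00000000e+00,
         1.00000000e+00]])}
```

View pics/top0.png

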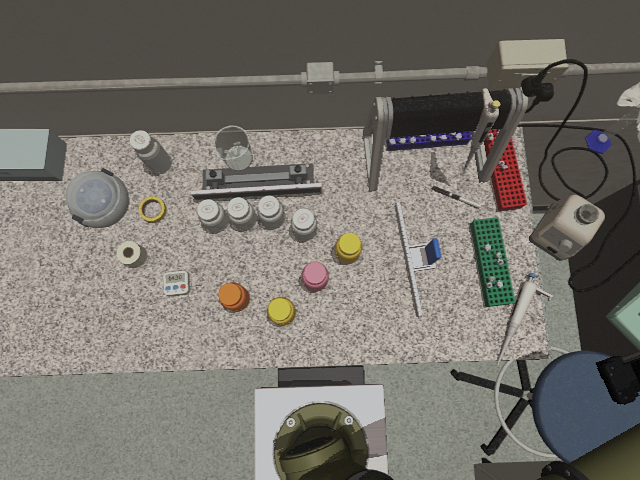

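View pics/side0.png

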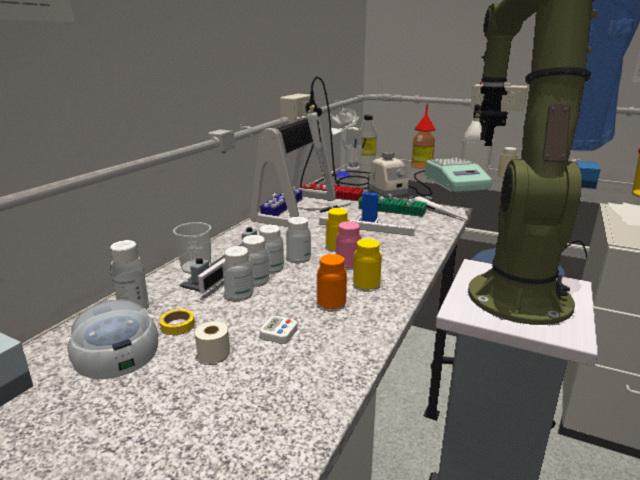

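The top view shows the four white bottles at about (210,214), (240,212), (270,210) and (302,224), the rail at about row 188, and the straightedge blade at col 400–420 with its blue grip at (433,249). Look-alikes are yellow (348,247), pink (315,277), yellow (281,311) and orange (233,296). The side view agrees.

Things that could be mistaken for the straightedge:
- The marker at (455,196).
- The pipette at (520,318).
- The rail itself at (257,190).

Only the item at (410,258) has a blue grip, so that is my choice. I'll crop in close on it.

```bash
cat > h.py <<'E'
import numpy as np,cv2
from bench import *
from scipy.spatial.transform import Rotation as R
def ray(n,u,v):
    c=camera_info(n);K=c['intrinsics'];T=c['world_from_camera'] if n!='wrist' else wristT()
    d=np.array([(u-K[0,2])/K[0,0],-(v-K[1,2])/K[1,1],-1.])
    return T[:3,3],T[:3,:3]@d
def wristT():
    s=get_state();M=np.eye(4);M[:3,:3]=R.from_rotvec(s['tool_rot']).as_matrix();M[:3,3]=s['position']
    return M@camera_info('wrist')['mount']
def onz(n,u,v,z):
    o,d=ray(n,u,v);return o+d*(z-o[2])/d[2]
def cloud(n,d):
    c=camera_info(n);K=c['intrinsics'];T=c['world_from_camera'] if n!='wrist' else wristT()
    v,u=np.mgrid[:480,:640];P=np.stack([(u-K[0,2])/K[0,0]*d,-(v-K[1,2])/K[1,1]*d,-d],-1)
    W=P@T[:3,:3].T+T[:3,3];W[d==0]=np.nan;return W
E
python3 - <<'E'
from h import *
im=cv2.imread('pics/top0.png');d=np.load('pics/top0d.npy')
W=cloud('top',d)
hsv=cv2.cvtColor(im,cv2.COLOR_BGR2HSV)
for (u,v) in [(208,206),(238,205),(269,203),(302,217),(348,240),(315,270),(281,305),(233,291),(250,300),(257,188),(200,190),(318,185),(418,310),(400,206),(433,248),(152,209),(129,254),(176,283)]:
    print((u,v),W[v,u].round(3))
# blue grip
m=((hsv[...,0]>100)&(hsv[...,0]<125)&(hsv[...,1]>120)).astype(np.uint8);m[:, :420]=0;m[:,445:]=0;m[:225]=0;m[280:]=0
print('blue',m.sum());P=W[m>0];P=P[~np.isnan(P[:,0])];print(P.max(0),P.min(0));T=P[P[:,2]>.09];print(len(T),T.mean(0));q=cv2.minAreaRect((T[:,:2]*1000).astype(np.float32));print(q)
# white things heights
a=cv2.resize(im[190:330,370:470],None,fx=6,fy=4.2);b=cv2.resize(im[150:330,180:370],None,fx=4,fy=3.3,interpolation=2)
a=cv2.resize(im[190:330,380:470],None,fx=4,fy=4,interpolation=2);cv2.imwrite('pics/c1.png',a);cv2.imwrite('pics/c2.png',cv2.resize(im[150:330,180:370],None,fx=3.3,fy=3.3,interpolation=2))
E
```

```text
(208, 206) [0.59  0.254 0.105]
(238, 205) [0.59  0.181 0.105]
(269, 203) [0.592 0.105 0.108]
(302, 217) [0.554 0.025 0.107]
(348, 240) [ 0.494 -0.084  0.105]
(315, 270) [ 0.424 -0.002  0.104]
(281, 305) [0.343 0.08  0.104]
(233, 291) [0.38  0.192 0.104]
(250, 300) [0.368 0.167 0.003]
(257, 188) [0.651 0.142 0.054]
(200, 190) [0.65  0.288 0.054]
(318, 185) [ 0.653 -0.016  0.055]
(418, 310) [ 0.328 -0.256  0.022]
(400, 206) [ 0.601 -0.23   0.02 ]
(433, 248) [ 0.472 -0.291  0.084]
(152, 209) [ 0.62   0.43  -0.001]
(129, 254) [0.497 0.48  0.011]
(176, 283) [0.417 0.355 0.011]
blue 100
[ 0.49191558 -0.28769706  0.10480033] [ 0.44554657 -0.30368793  0.09161213]
99 [ 0.46893567 -0.29528982  0.09940065]
((468.9225158691406, -295.3648681640625), (46.770263671875, 12.280997276306152), 6.230151176452637)
```

View pics/c1.png

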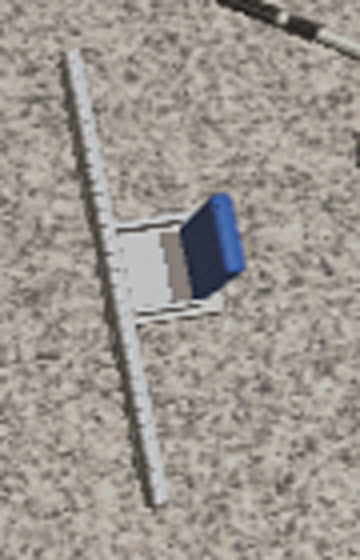

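View pics/c2.png

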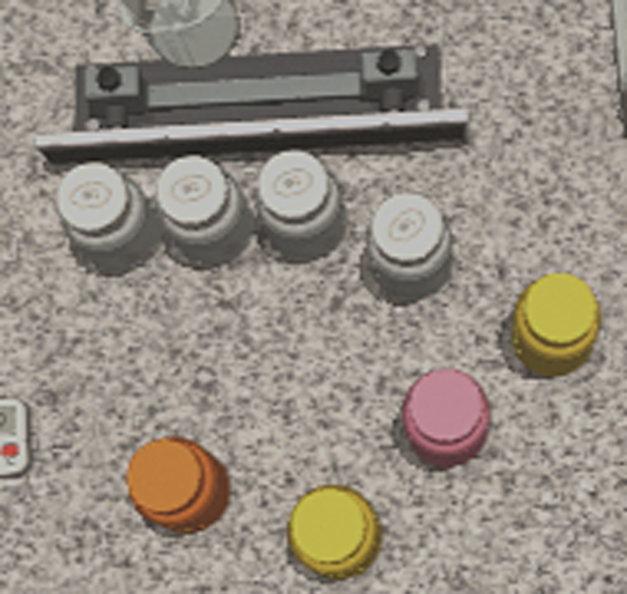

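The crop confirms the straightedge. The white blade is on the left, so its face looks along world +y, and the blue grip is on the right. Next I'll measure its yaw, the rail and the bottles precisely.

```bash
cat >> h.py <<'E'
def fitline(P):
    vx,vy,x0,y0=cv2.fitLine((P[:,:2]*1000).astype(np.float32),cv2.DIST_HUBER,0,.01,.01).ravel();return np.degrees(np.arctan2(vy,vx)),x0,y0
E
python3 - <<'E'
from h import *
im=cv2.imread('pics/top0.png');d=np.load('pics/top0d.npy');W=cloud('top',d)
s=get_state();print('toolR',R.from_rotvec(s['tool_rot']).as_matrix().round(3).tolist())
x,y,z=W[...,0],W[...,1],W[...,2]
# blade
m=(z>.014)&(z<.04)&(x>.3)&(x<.63)&(y>-.28)&(y<-.2)
P=W[m];ln=fitline(P);print('blade',len(P),ln,P.min(0),P.max(0),np.median(P[:,2]))
t=np.radians(ln[0]);u=np.array([np.cos(t),np.sin(t)]);q=P[:,:2]@u
mid=(np.percentile(q,.3)+np.percentile(q,99.7))/2;c=np.array(ln[1:])/1000;print('len',np.ptp(q),'mid',c+u*(mid-c@u))
# rail top
m=(z>.048)&(z<.062)&(x>.62)&(x<.67)&(y>-.06)&(y<.33);P=W[m];print('railtop',len(P),fitline(P),P.min(0),P.max(0))
# front edge: per column, lowest row
E=[];B=[]
for c in range(195,320):
    r=np.where(m[:,c])[0]
    if len(r): E.append(W[r.max(),c]);B.append(W[r.min(),c])
E=np.array(E);B=np.array(B);print('front',fitline(E),'back',fitline(B))
# caps
for yc in [(.254,.59),(.181,.59),(.105,.59),(.025,.554),(-.084,.494),(-.002,.424),(.08,.343),(.192,.38)]:
    m=(z>.1)&(z<.112)&(np.hypot(x-yc[1],y-yc[0])<.04);P=W[m];print('cap',len(P),cv2.minEnclosingCircle((P[:,:2]*1000).astype(np.float32)),P[:,:2].mean(0).round(4))
E
```

```text
toolR [[-0.001, 0.957, 0.29], [0.001, 0.29, -0.957], [-1.0, -0.0, -0.002]]
blade 593 (np.float32(7.1741076), np.float32(459.89304), np.float32(-242.52513)) [ 0.3146852  -0.27973797  0.01402521] [ 0.61140194 -0.21894422  0.0312242 ] 0.02302273187040771
len 0.299076231571774 mid [ 0.46264951 -0.24217817]
railtop 707 (np.float32(-88.2801), np.float32(647.9335), np.float32(143.45859)) [ 0.63617899 -0.02368979  0.04808137] [0.66085323 0.31176698 0.06132391]
front (np.float32(-88.30913), np.float32(643.4357), np.float32(143.36105)) back (np.float32(-88.255646), np.float32(653.94495), np.float32(144.47133))
cap 359 ((582.178466796875, 256.332763671875), 27.248332977294922) [0.5821 0.2555]
cap 358 ((585.1672973632812, 182.41400146484375), 26.982295989990234) [0.5847 0.1816]
cap 358 ((587.47216796875, 106.79495239257812), 26.756547927856445) [0.5868 0.1063]
cap 352 ((552.2094116210938, 22.748334884643555), 26.850505828857422) [0.5515 0.0232]
cap 373 ((487.126708984375, -86.98855590820312), 26.447603225708008) [ 0.4864 -0.0868]
cap 384 ((417.9043884277344, -0.6868428587913513), 26.492507934570312) [ 0.4175 -0.0012]
cap 403 ((334.8032531738281, 84.080078125), 26.448938369750977) [0.3344 0.0836]
cap 396 ((373.4082946777344, 200.28997802734375), 26.23057746887207) [0.373  0.2001]
```

Run:
```python
from h import *
im=cv2.imread('pics/top0.png');d=np.load('pics/top0d.npy');W=cloud('top',d)
x,y,z=W[...,0],W[...,1],W[...,2]
c=np.array([.4626,-.2422])
a=6.
for i in range(5):
    t=np.radians(a);n=np.array([-np.sin(t),np.cos(t)])
    off=(x-c[0])*n[0]+(y-c[1])*n[1]
    m=(z>.012)&(z<.04)&(abs(off)<.012)&(abs(x-c[0])<.16)
    P=W[m];l=fitline(P);a=l[0];print(m.sum(),l)
    c=np.array([.4626,l[2]/1000+(.4626-l[1]/1000)*np.tan(np.radians(a))])
t=np.radians(a);print('mid',c,'origin from blade',c-.055*np.array([-np.sin(t),np.cos(t)]))
```

```text
569 (np.float32(7.115696), np.float32(459.68692), np.float32(-242.0479))
568 (np.float32(7.121359), np.float32(459.6973), np.float32(-242.02281))
568 (np.float32(7.121359), np.float32(459.6973), np.float32(-242.02281))
568 (np.float32(7.121359), np.float32(459.6973), np.float32(-242.02281))
568 (np.float32(7.121359), np.float32(459.6973), np.float32(-242.02281))
mid [ 0.4626     -0.24166016] origin from blade [ 0.46941843 -0.29623588]
```

```bash
cat >> h.py <<'E'
def Rt(yaw):  # tool x down, z along yaw (deg)
    a=np.radians(yaw);zt=np.array([np.cos(a),np.sin(a),0]);xt=np.array([0,0,-1.]);return np.stack([xt,np.cross(zt,xt),zt],1)
def plan(p1,yaw,n,jaw,turn=None,p0=None,R0=None):
    "rows from measured pose; turn: total tool-x turn deg (default shortest), yaw end"
    s=get_state();p=np.array(s['position'] if p0 is None else p0);M=R.from_rotvec(s['tool_rot']).as_matrix() if R0 is None else R0
    E=(R.from_matrix(M).inv()*R.from_matrix(Rt(yaw))).as_rotvec(degrees=True)
    if turn is not None and abs(turn)>90: w=np.array([turn,0,0.])/n
    else: w=E/n
    rows=[];st=(np.array(p1)-p)
    tgt=p.copy();pa=p.copy()
    for i in range(n):
        tgt=p+st*(i+1)/n
        t=(M.T@(tgt-pa))*100; t=t.round(2); wr=w.round(2)
        rows.append([*wr.tolist(),*t.tolist(),jaw])
        pa=pa+M@t/100; M=M@R.from_rotvec(wr,degrees=True).as_matrix()
    for i in range(0,n,10):print(str(rows[i:i+10]).replace('-0.0,','0,').replace('0.0,','0,'))
    print('end',pa.round(4),'zyaw',np.degrees(np.arctan2(M[1,2],M[0,2])).round(2),'xaxis',M[:,0].round(4))
E
python3 - <<'E'
from h import *
plan([.4692,-.296,.20],97.1,17,8.7,turn=-170.2)
E
```

```text
[[-10.01, 0, 0, 0.24, 2.14, -1.35, 8.7], [-10.01, 0, 0, 0.24, 2.34, -0.97, 8.7], [-10.01, 0, 0, 0.24, 2.47, -0.54, 8.7], [-10.01, 0, 0, 0.24, 2.53, -0.1, 8.7], [-10.01, 0, 0, 0.25, 2.51, 0.34, 8.7], [-10.01, 0, 0, 0.24, 2.41, 0.77, 8.7], [-10.01, 0, 0, 0.24, 2.24, 1.17, 8.7], [-10.01, 0, 0, 0.24, 2.0, 1.55, 8.7], [-10.01, 0, 0, 0.24, 1.71, 1.87, 8.7], [-10.01, 0, 0, 0.24, 1.35, 2.14, 8.7]]
[[-10.01, 0, 0, 0.24, 0.96, 2.34, 8.7], [-10.01, 0, 0, 0.24, 0.53, 2.48, 8.7], [-10.01, 0, 0, 0.25, 0.1, 2.53, 8.7], [-10.01, 0, 0, 0.24, -0.34, 2.51, 8.7], [-10.01, 0, 0, 0.24, -0.77, 2.41, 8.7], [-10.01, 0, 0, 0.24, -1.18, 2.23, 8.7], [-10.01, 0, 0, 0.24, -1.55, 2.0, 8.7]]
end [ 0.4692 -0.296   0.2   ] zyaw 97.0 xaxis [-5.0e-04  1.4e-03 -1.0e+00]
```

Emit:
jog_arm(
  targets=[
    [-10, 0, 0, 0.24, 2.14, -1.35, 8.7],
    [-10, 0, 0, 0.24, 2.34, -0.97, 8.7],
    [-10, 0, 0, 0.24, 2.47, -0.54, 8.7],
    [-10, 0, 0, 0.24, 2.53, -0.1, 8.7],
    [-10, 0, 0, 0.25, 2.51, 0.34, 8.7],
    [-10, 0, 0, 0.24, 2.41, 0.77, 8.7],
    [-10, 0, 0, 0.24, 2.24, 1.17, 8.7],
    [-10, 0, 0, 0.24, 2.0, 1.55, 8.7],
    [-10, 0, 0, 0.24, 1.71, 1.87, 8.7],
    [-10, 0, 0, 0.24, 1.35, 2.14, 8.7],
  ],
)

```text
time: 1.4
position: [0.354, -0.4299, 0.2171]
tool_rot: [-0.371, 1.539, 0.372]
ft_force: [-0.6, 0.2, 0.2]
grip_width: 1.001
```

Emit:
jog_arm(
  targets=[
    [-10, 0, 0, 0.24, 0.96, 2.34, 8.7],
    [-10, 0, 0, 0.24, 0.53, 2.48, 8.7],
    [-10, 0, 0, 0.25, 0.1, 2.53, 8.7],
    [-10, 0, 0, 0.24, -0.34, 2.51, 8.7],
    [-10, 0, 0, 0.24, -0.77, 2.41, 8.7],
    [-10, 0, 0, 0.24, -1.18, 2.23, 8.7],
    [-10, 0, 0, 0.24, -1.55, 2.0, 8.7],
  ],
)

```text
time: 2.28
position: [0.4701, -0.2962, 0.2002]
tool_rot: [-1.3, 1.148, 1.301]
ft_force: [0.8, -0.1, -0.4]
grip_width: 0.999
```

Run:
```python
from h import *
s=get_state();M=R.from_rotvec(s['tool_rot']).as_matrix();print(s['time'],s['position'],np.degrees(np.arctan2(M[1,2],M[0,2])),M[:,0].round(4),s['joint_positions'].round(2),s['ft_force'])
T=wristT()
im,d=get_image('wrist');cv2.imwrite('pics/w1.png',im[:,:,::-1])
W=cloud('wrist',d);np.save('pics/w1W.npy',W)
```

```text
2.275 [ 0.47006208 -0.29624364  0.20023758] 97.15593895031516 [-4.e-04  1.e-04 -1.e+00] [ 1.07  0.19 -0.63  1.73  0.12  1.26  2.12] [ 0.82459939 -0.13388441 -0.44506658]
```

View pics/w1.png

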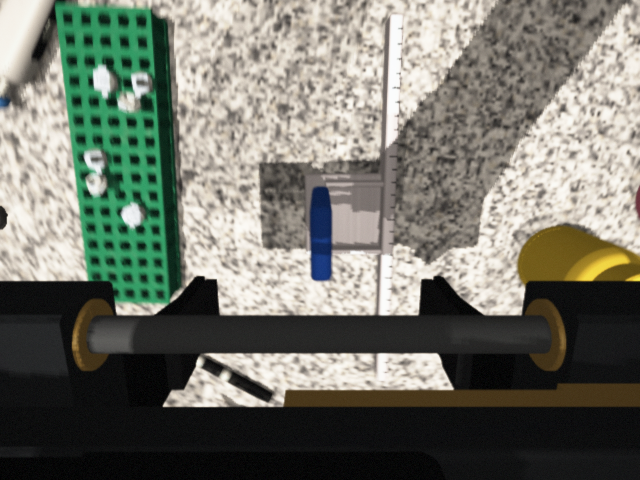

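Run:
```python
from h import *
im=cv2.imread('pics/w1.png');W=np.load('pics/w1W.npy');hsv=cv2.cvtColor(im,cv2.COLOR_BGR2HSV)
m=(hsv[...,0]>100)&(hsv[...,0]<130)&(hsv[...,1]>120);m[:170]=0;m[290:]=0;m[:,:300]=0;m[:,345:]=0
P=W[m];P=P[np.isfinite(P[:,0])];print(len(P),P.min(0),P.max(0))
T=P[P[:,2]>.09];print('top',len(T),np.median(T[:,2]),cv2.minAreaRect((T[:,:2]*1000).astype(np.float32)))
x,y,z=W[...,0],W[...,1],W[...,2]
v,u=np.mgrid[:480,:640]
b=(z>.014)&(z<.032)&(u>372)&(u<405)&(v<270);P=W[b];l=fitline(P);print('blade',len(P),l,np.median(P[:,2]))
# colour mask: ray cast bright
g=(im.min(2)>200);E=[]
for r in range(20,265,4):
    c=np.where(b[r])[0]
    if len(c): E.append(onz('wrist',c.max(),r,.024))
E=np.array(E);l=fitline(E);print('work edge',l)
q=np.radians(l[0]);
```

```text
1737 [ 0.44632414 -0.30051946  0.01140817] [ 0.49474698 -0.28241915  0.10072022]
top 1460 0.09846753313785311 ((470.5116882324219, -291.4704284667969), (48.524681091308594, 12.122488021850586), 8.052674293518066)
blade 3734 (np.float32(7.411838), np.float32(404.83582), np.float32(-246.24783)) 0.022545040321880455
work edge (np.float32(7.6173525), np.float32(406.26514), np.float32(-240.98029))
```

Run:
```python
from h import *
plan([.4703,-.2925,.078],97.4,6,5)
```

```text
[[0.06, 0.02, 0.02, 2.04, 0.04, 0, 5], [0.06, 0.02, 0.02, 2.03, 0.05, -0.01, 5], [0.06, 0.02, 0.02, 2.04, 0.04, 0, 5], [0.06, 0.02, 0.02, 2.03, 0.04, 0, 5], [0.06, 0.02, 0.02, 2.04, 0.04, 0, 5], [0.06, 0.02, 0.02, 2.03, 0.04, 0, 5]]
end [ 0.4703 -0.2925  0.078 ] zyaw 97.37 xaxis [-3.e-04  1.e-04 -1.e+00]
```

Emit:
jog_arm(
  targets=[
    [0, 0, 0, 2, 0.04, 0, 5],
    [0, 0, 0, 2, 0.04, 0, 5],
    [0, 0, 0, 2, 0.04, 0, 5],
    [0, 0, 0, 2, 0.04, 0, 5],
    [0, 0, 0, 2, 0.04, 0, 5],
    [0, 0, 0, 2.2, 0.04, 0, 5],
  ],
)

```text
time: 3.08
position: [0.4671, -0.2977, 0.0777]
tool_rot: [-1.295, 1.152, 1.295]
ft_force: [0.6, 0.1, 0.4]
grip_width: 0.579
```

Emit:
jog_arm(
  targets=[
    [0, 0, 0, 0, 0, 0, 5],
    [0, 0, 0, 0, 0, 0, 5],
  ],
)

```text
time: 3.32
position: [0.4678, -0.2975, 0.0791]
tool_rot: [-1.297, 1.151, 1.295]
ft_force: [0.6, 1.8, 0.9]
grip_width: 0.575
```

Run:
```python
from h import *
s=get_state();M=R.from_rotvec(s['tool_rot']).as_matrix();print(s['time'],s['position'],np.degrees(np.arctan2(M[1,2],M[0,2])),M[:,0].round(4),s['ft_force'],s['torque'],s['qd'].round(3))
```

```text
3.325 [ 0.46776052 -0.29751997  0.07911026] 96.79953386304128 [ 6.e-04 -5.e-04 -1.e+00] [0.62580326 1.79255584 0.88452489] [ 0.06267457 -0.12026541  0.02078277] [-0.002 -0.011 -0.005 -0.01   0.    -0.001  0.002]
```

Emit:
jog_arm(
  targets=[
    [0, 0, 0, 0, -0.2, 0.4, 5],
    [0, 0, 0, 0, 0, 0, 5],
  ],
)

```text
time: 3.58
position: [0.4696, -0.2927, 0.0793]
tool_rot: [-1.298, 1.15, 1.296]
ft_force: [0.4, 0.1, -0.3]
grip_width: 0.574
```

Emit:
jog_arm(
  targets=[
    [0, 0, 0, 0, 0, 0, 5],
  ],
)

```text
time: 3.7
position: [0.4691, -0.2931, 0.079]
tool_rot: [-1.297, 1.151, 1.296]
ft_force: [-0.1, -0.5, -0.1]
grip_width: 0.577
```

Emit:
jog_arm(
  targets=[
    [0, 0, 0, 0, 0, 0, 5],
  ],
)

```text
time: 3.82
position: [0.4689, -0.2931, 0.0787]
tool_rot: [-1.297, 1.151, 1.296]
ft_force: [0.2, 0.2, -0.2]
grip_width: 0.576
```

Run:
```python
from h import *
for i in range(2):
    T=wristT();print(get_state()['position'],get_state()['ft_force'])
    im,d=get_image('wrist')
cv2.imwrite('pics/w2.png',im[:,:,::-1]);print(get_state()['position'],get_state()['ft_force'])
```

```text
[ 0.46893933 -0.29314269  0.07871659] [ 0.2255927   0.2491091  -0.22639227]
[ 0.46891597 -0.29311592  0.07865337] [-0.58541298  0.58723495  0.34082113]
[ 0.46887989 -0.2930926   0.07858486] [0.11814441 0.91170627 1.34927784]
```

View pics/w2.png

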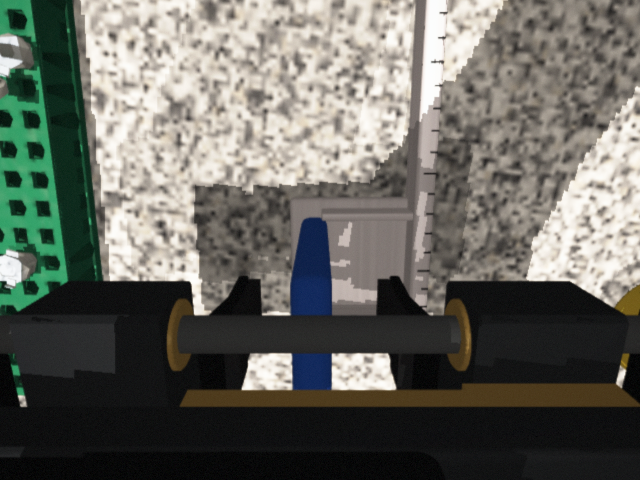

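The grip slab (about 293–330 px) sits between the open fingers (centre about 318), so I'll close.

Emit:
jog_arm(
  targets=[
    [0, 0, 0, 0, 0, 0, 1],
    [0, 0, 0, 0, 0, 0, 0.5],
    [0, 0, 0, 0, 0, 0, 0.5],
    [0, 0, 0, 0, 0, 0, 0.5],
    [0, 0, 0, 0, 0, 0, 0.5],
  ],
  squeeze=60,
)

```text
time: 4.55
position: [0.469, -0.2931, 0.0786]
tool_rot: [-1.297, 1.151, 1.296]
ft_force: [0.6, -0.9, -0.4]
grip_width: 0.159
```

Emit:
jog_arm(
  targets=[
    [0, 0, 0, -0.5, 0, 0, 0.5],
    [0, 0, 0, -1, 0, 0, 0.5],
    [0, 0, 0, -2, 0, 0, 0.5],
    [0, 0, 0, -2, 0, 0, 0.5],
    [0, 0, 0, -2.5, 0, 0, 0.5],
    [0, 0, 0, -2.5, 0, 0, 0.5],
    [0, 0, 0, -2.5, 0, 0, 0.5],
    [0, 0, 0, 0, 0, 0, 0.5],
    [0, 0, 0, 0, 0, 0, 0.5],
  ],
)

```text
time: 5.68
position: [0.4686, -0.2928, 0.2082]
tool_rot: [-1.296, 1.151, 1.297]
ft_force: [-0.3, 0.8, -2.2]
grip_width: 0.162
```

Run:
```python
from h import *
s=get_state();M=R.from_rotvec(s['tool_rot']).as_matrix();print(s['time'],s['position'],np.degrees(np.arctan2(M[1,2],M[0,2])),M[:,0].round(4),s['ft_force'],s['torque'])
T=wristT();im,d=get_image('wrist');cv2.imwrite('pics/w3.png',im[:,:,::-1])
W=cloud('wrist',d);np.save('pics/w3W.npy',W)
im,d=get_image('side');cv2.imwrite('pics/s3.png',im[:,:,::-1])
```

```text
5.675 [ 0.46855615 -0.2928058   0.20824371] 96.83139325875374 [-6.e-04  0.e+00 -1.e+00] [-0.26017508  0.84341285 -2.15949232] [ 0.01950537 -0.13300047  0.03860137]
```

View pics/w3.png

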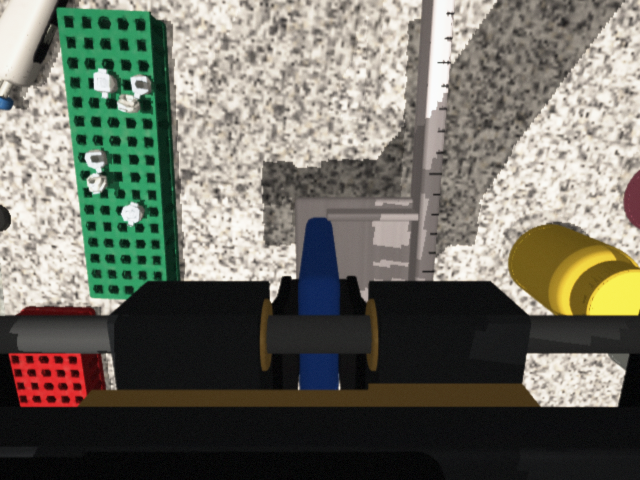

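View pics/s3.png

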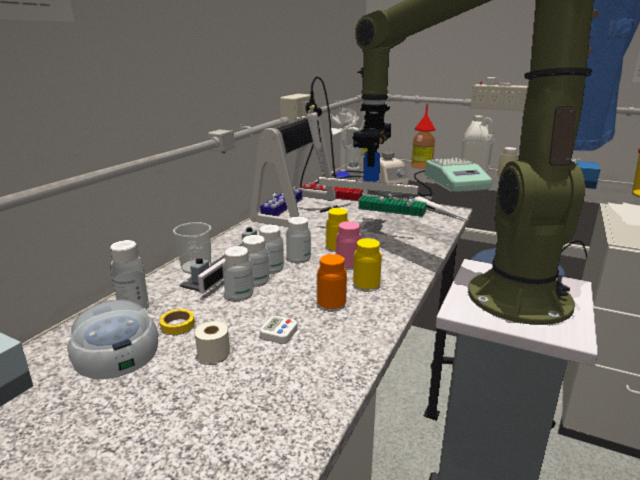

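Run:
```python
from h import *
im=cv2.imread('pics/w3.png');W=np.load('pics/w3W.npy')
T=wristT()@np.linalg.inv(camera_info('wrist')['mount']) # world_from_tool
L=(W-T[:3,3])@T[:3,:3]  # tool coords
v,u=np.mgrid[:480,:640]
X,Y,Z=L[...,0],L[...,1],L[...,2]
b=(X>.03)&(X<.075)&(u>405)&(u<460)&(v<275)
P=L[b];print(len(P),np.median(P,0))
l=cv2.fitLine((P*1000).astype(np.float32),cv2.DIST_HUBER,0,.01,.01).ravel();print('3D dir',l[:3],'pt',l[3:],'yaw off deg',np.degrees(np.arctan2(l[2],l[1])),'roll',np.degrees(np.arctan2(l[0],l[1])))
E=[]
for r in range(5,272,4):
    c=np.where(b[r])[0]
    if len(c)>4: 
        E.append(L[r,c.max()])
E=np.array(E);print(E[::12].round(4));l=cv2.fitLine((E*1000).astype(np.float32),cv2.DIST_HUBER,0,.01,.01).ravel();print(l)
for k in range(0,480,40):
    c=np.where(b[k])[0]
    if len(c): print(k,c.min(),c.max(),L[k,c.min()].round(4),L[k,c.max()].round(4))
```

```text
8276 [0.05604395 0.06876649 0.05178278]
3D dir [-5.5434840e-04  9.9999094e-01  4.2329216e-03] pt [56.71686  66.81867  52.864784] yaw off deg 0.24252927 roll -0.031762104
[[0.0561 0.124  0.059 ]
 [0.0549 0.1044 0.0586]
 [0.0559 0.0841 0.0587]
 [0.0568 0.0622 0.0589]
 [0.0566 0.039  0.0592]
 [0.0561 0.0144 0.0589]]
[2.4844769e-03 9.9999613e-01 1.2744813e-03 5.6233566e+01 6.6018906e+01
 5.8931149e+01]
0 423 454 [0.0749 0.1311 0.0496] [0.0556 0.1259 0.0587]
40 421 451 [0.075  0.1136 0.0498] [0.0561 0.11   0.0589]
80 419 448 [0.0718 0.0949 0.0493] [0.0569 0.0933 0.0592]
120 416 445 [0.0726 0.0759 0.0492] [0.056  0.0756 0.059 ]
160 414 442 [0.0724 0.0559 0.0494] [0.0575 0.057  0.0595]
200 406 438 [0.072  0.0349 0.0463] [0.0557 0.0377 0.0585]
240 406 435 [0.0712 0.0129 0.0474] [0.0562 0.0171 0.0587]
```

Run:
```python
from h import *
d=np.load('pics/top0d.npy');W=cloud('top',d)
x,y,z=W[...,0],W[...,1],W[...,2]
for lo,hi in [(-.5,-.35),(-.35,-.2),(-.2,-.05),(-.05,.35)]:
    m=(z>.115)&(z<.6)&(y>lo)&(y<hi)&(x>.3);print(lo,hi,np.nanmin(x[m]) if m.any() else None, np.nanmax(z[m]) if m.any() else None)
plan([.43,-.20,.235],80,4,.5)
print();plan([.434,.135,.235],1.7,10,.5,p0=[.43,-.20,.235],R0=Rt(80))
```

```text
-0.5 -0.35 0.6661380935709496 0.47973779042754794
-0.35 -0.2 0.7001996013162433 0.4856806070304728
-0.2 -0.05 0.6689355034605735 0.49193128461676483
-0.05 0.35 0.7911381603803808 0.5076707417794729
[[4.21, 0.01, -0.02, -0.69, 0.67, 2.41, 0.5], [4.21, 0.01, -0.02, -0.68, 0.85, 2.36, 0.5], [4.21, 0.01, -0.02, -0.69, 1.02, 2.29, 0.5], [4.21, 0.01, -0.02, -0.69, 1.19, 2.21, 0.5]]
end [ 0.43  -0.2    0.235] zyaw 79.99 xaxis [-3.e-04  3.e-04 -1.e+00]

[[7.83, 0, 0, 0, 0.54, 3.31, 0.5], [7.83, 0, 0, 0, 0.99, 3.2, 0.5], [7.83, 0, 0, 0, 1.41, 3.03, 0.5], [7.83, 0, 0, 0, 1.82, 2.82, 0.5], [7.83, 0, 0, 0, 2.18, 2.54, 0.5], [7.83, 0, 0, 0, 2.51, 2.22, 0.5], [7.83, 0, 0, 0, 2.79, 1.86, 0.5], [7.83, 0, 0, 0, 3.01, 1.46, 0.5], [7.83, 0, 0, 0, 3.19, 1.04, 0.5], [7.83, 0, 0, 0, 3.3, 0.6, 0.5]]
end [0.434  0.1351 0.235 ] zyaw 1.7 xaxis [ 0.  0. -1.]
```

Emit:
jog_arm(
  targets=[
    [4.2, 0, 0, -0.7, 0.67, 2.41, 0.5],
    [4.2, 0, 0, -0.7, 0.85, 2.36, 0.5],
    [4.2, 0, 0, -0.7, 1.02, 2.29, 0.5],
    [4.2, 0, 0, -0.7, 1.19, 2.21, 0.5],
  ],
)

```text
time: 6.28
position: [0.4298, -0.1992, 0.2357]
tool_rot: [-1.077, 1.288, 1.08]
ft_force: [-0.0, -0.1, -2.4]
grip_width: 0.158
```

Emit:
jog_arm(
  targets=[
    [7.8, 0, 0, 0, 0.54, 3.31, 0.5],
    [7.8, 0, 0, 0, 0.99, 3.2, 0.5],
    [7.8, 0, 0, 0, 1.41, 3.03, 0.5],
    [7.8, 0, 0, 0, 1.82, 2.82, 0.5],
    [7.8, 0, 0, 0, 2.18, 2.54, 0.5],
    [7.8, 0, 0, 0, 2.51, 2.22, 0.5],
    [7.8, 0, 0, 0, 2.79, 1.86, 0.5],
    [7.8, 0, 0, 0, 3.01, 1.46, 0.5],
    [7.8, 0, 0, 0, 3.19, 1.04, 0.5],
    [7.8, 0, 0, 0, 3.3, 0.6, 0.5],
  ],
)

```text
time: 7.52
position: [0.4329, 0.1359, 0.2358]
tool_rot: [-0.025, 1.572, 0.024]
ft_force: [0.9, -0.1, -1.8]
grip_width: 0.153
```

Emit:
jog_arm(
  targets=[
    [0, 0, 0, 0, 0, 0, 0.5],
    [0, 0, 0, 0, 0, 0, 0.5],
    [0, 0, 0, 0, 0, 0, 0.5],
  ],
)

```text
time: 7.9
position: [0.4336, 0.1335, 0.2362]
tool_rot: [-0.027, 1.571, 0.027]
ft_force: [0.1, 0.2, -2.5]
grip_width: 0.155
```

```bash
cat >> h.py <<'E'
def st():
    s=get_state();M=R.from_rotvec(s['tool_rot']).as_matrix();p=s['position'];a=np.radians(1.7)
    print('t',s['time'],p.round(4),'yaw',np.degrees(np.arctan2(M[1,2],M[0,2])).round(2),'proj',round(p[0]*np.cos(a)+p[1]*np.sin(a),4),'lat',round(-p[0]*np.sin(a)+p[1]*np.cos(a),4),'xax',M[:,0].round(4),'F',s['ft_force'].round(1),'T',s['torque'].round(2))
E
python3 - <<'E'
from h import *
st()
T=wristT();im,d=get_image('wrist');cv2.imwrite('pics/w4.png',im[:,:,::-1])
W=cloud('wrist',d);np.save('pics/w4W.npy',W);np.save('pics/w4d.npy',d)
im,d=get_image('top');cv2.imwrite('pics/t4.png',im[:,:,::-1]);np.save('pics/t4d.npy',d)
E
```

```text
t 7.9 [0.4336 0.1335 0.2362] yaw 1.95 proj 0.4373 lat 0.1206 xax [-7.e-04 -2.e-04 -1.e+00] F [ 0.1  0.2 -2.5] T [ 0.01 -0.1  -0.01]
```

View pics/w4.png

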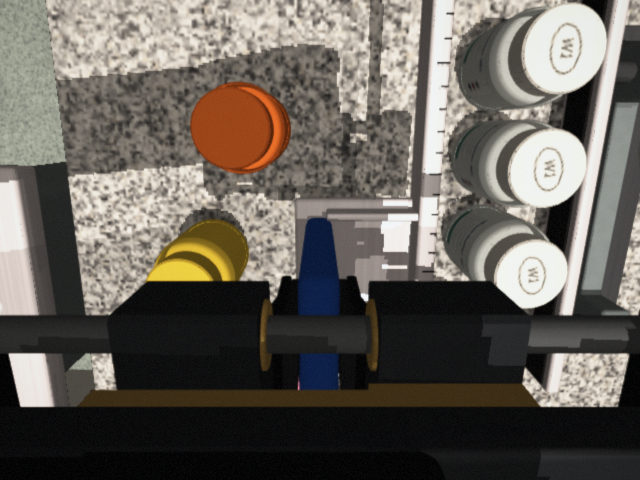

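View pics/t4.png

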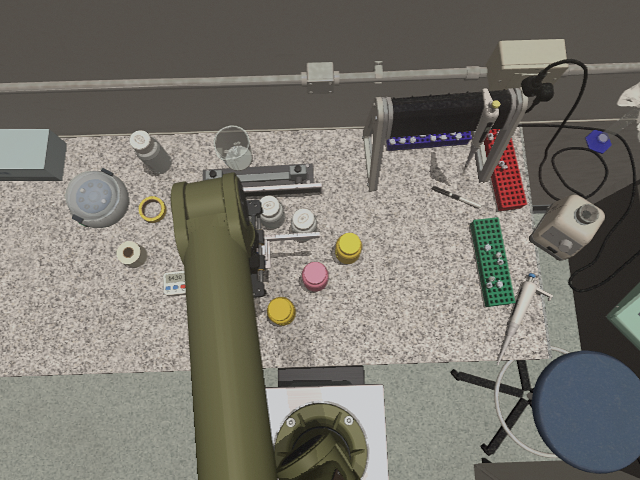

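The wrist view shows the blade (col about 420–455) parallel to the rail (550–600) with three caps between them. The top view shows bottle_4 and the blade end. I'll measure the rail against the blade in this same wrist view.

Run:
```python
from h import *
W=np.load('pics/w4W.npy');T=wristT()@np.linalg.inv(camera_info('wrist')['mount']);L=(W-T[:3,3])@T[:3,:3]
v,u=np.mgrid[:480,:640];x,y,z=[W[...,i] for i in range(3)]
b=(L[...,0]>.03)&(L[...,0]<.075)&(u>405)&(u<462)&(v<275)
E=[W[r,np.where(b[r])[0].max()] for r in range(5,272,4) if b[r].sum()>4];E=np.array(E);f=fitline(E);print('blade face edge',f,'z',np.median(E[:,2]))
m=(z>.048)&(z<.062)&(x>.62)&(x<.68)&(u>530);P=W[m];print('railtop',m.sum(),fitline(P),P[:,1].min(),P[:,1].max(),np.median(P[:,2]))
A=[];B=[]
for r in range(0,400,4):
    c=np.where(m[r])[0]
    if len(c)>2:
        A.append(W[r,c.min()]);B.append(W[r,c.max()])
A=np.array(A);B=np.array(B);print('front',fitline(A),np.ptp(A[:,1]),'back',fitline(B));print(A[::6].round(4))
for cx,cy in [(.5821,.2555),(.585,.1816),(.587,.1063)]:
    k=(z>.1)&(z<.112)&(np.hypot(x-cx,y-cy)<.045);P=W[k];print('cap',k.sum(),cv2.minEnclosingCircle((P[:,:2]*1000).astype(np.float32)))
d=np.load('pics/t4d.npy');W=cloud('top',d);x,y,z=[W[...,i] for i in range(3)]
k=(z>.1)&(z<.112)&(np.hypot(x-.5515,y-.0232)<.045);P=W[k];print('cap4 top',k.sum(),cv2.minEnclosingCircle((P[:,:2]*1000).astype(np.float32)))
k=(z>.165)&(z<.19)&(y<.05)&(y>-.05)&(x>.42)&(x<.55);P=W[k];print('blade end top',k.sum(),fitline(P),P.min(0),P.max(0))
```

```text
blade face edge (np.float32(-88.18045), np.float32(489.8302), np.float32(208.311)) z 0.1798832210617115
railtop 6217 (np.float32(-88.39429), np.float32(645.821), np.float32(169.86742)) -0.024434342919565977 0.3016128884146051 0.05473459828761845
front (np.float32(-88.31413), np.float32(642.3061), np.float32(164.86186)) 0.32505419034443395 back (np.float32(-88.330696), np.float32(652.9839), np.float32(169.07172))
[[ 0.6366  0.3013  0.0498]
 [ 0.6388  0.2859  0.0483]
 [ 0.6398  0.2686  0.0545]
 [ 0.639   0.2525  0.0509]
 [ 0.6403  0.2356  0.0486]
 [ 0.6408  0.2179  0.05  ]
 [ 0.6413  0.1996  0.0489]
 [ 0.6436  0.1813  0.0538]
 [ 0.6425  0.1615  0.0491]
 [ 0.6409  0.1413  0.0487]
 [ 0.6425  0.1206  0.0485]
 [ 0.6447  0.1008  0.0528]
 [ 0.6455  0.0784  0.0514]
 [ 0.6457  0.0543  0.0483]
 [ 0.6471 -0.0101  0.0489]]
cap 6302 ((581.7056274414062, 257.33624267578125), 27.07014274597168)
cap 5049 ((584.2223510742188, 183.5431671142578), 26.884878158569336)
cap 3963 ((586.0892333984375, 108.19593811035156), 26.814836502075195)
cap4 top 356 ((551.9639892578125, 22.472328186035156), 26.775007247924805)
blade end top 168 (np.float32(-87.31866), np.float32(490.96066), np.float32(17.385632)) [ 0.48657403 -0.01466625  0.16529502] [0.49895946 0.04902647 0.18586956]
```

Emit:
jog_arm(
  targets=[
    [0.1, 0, 0, 2, 0, 0, 0.5],
    [0, 0, 0, 2.5, 0, 0, 0.5],
    [0, 0, 0, 2.5, 0, 0, 0.5],
    [0, 0, 0, 2.5, 0, 0, 0.5],
    [0, 0, 0, 2.5, 0, 0, 0.5],
    [0, 0, 0, 2, 0, 0, 0.5],
    [0, 0, 0, 1.2, 0, 0, 0.5],
    [0, 0, 0, 0, 0, 0, 0.5],
    [0, 0, 0, 0, 0, 0, 0.5],
  ],
)

```text
time: 9.12
position: [0.4343, 0.1348, 0.0852]
tool_rot: [-0.026, 1.569, 0.026]
ft_force: [-0.0, -0.4, -2.6]
grip_width: 0.154
```

```bash
cat >> h.py <<'E'
def avg(n=8):
    F=[];Q=[]
    for i in range(n):
        s=get_state();F.append(s['ft_force']);Q.append(s['torque']);get_image('top')
    F=np.array(F);Q=np.array(Q);print('Favg',F.mean(0).round(2),'sd',F.std(0).round(2),'Tavg',Q.mean(0).round(3),Q.std(0).round(3));st()
E
python3 - <<'E'
from h import *
st();avg()
im,d=get_image('side');cv2.imwrite('pics/s5.png',im[:,:,::-1])
im,d=get_image('wrist');cv2.imwrite('pics/w5.png',im[:,:,::-1])
E
```

```text
t 9.125 [0.4343 0.1348 0.0852] yaw 1.92 proj 0.4382 lat 0.1219 xax [ 1.3e-03 -1.0e-04 -1.0e+00] F [-0.  -0.4 -2.6] T [-0.05 -0.05 -0.01]
Favg [-0.1  -0.06 -2.6 ] sd [0.36 0.25 0.41] Tavg [-0.031 -0.027  0.008] [0.026 0.031 0.038]
t 9.525 [0.4338 0.1346 0.0847] yaw 1.92 proj 0.4376 lat 0.1217 xax [ 5.e-04 -4.e-04 -1.e+00] F [ 0.8  0.1 -1.8] T [-0.   -0.03  0.03]
```

View pics/s5.png

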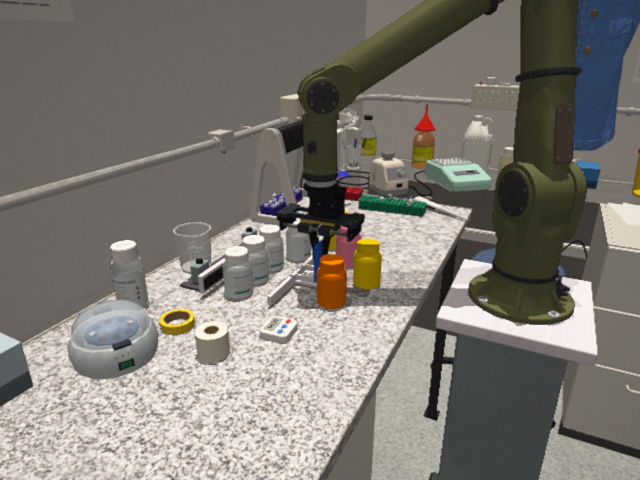

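View pics/w5.png

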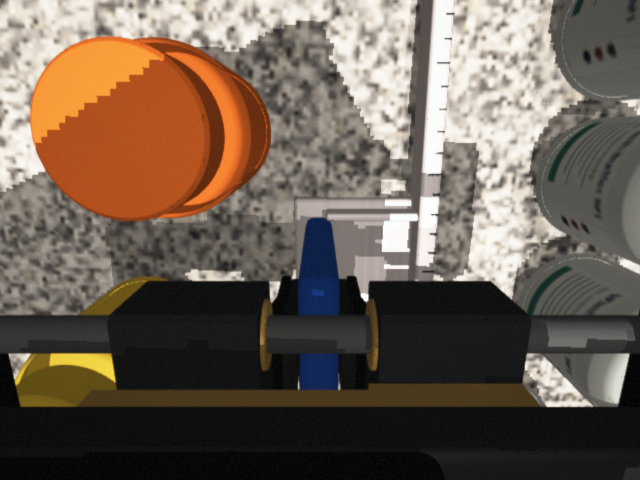

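Emit:
jog_arm(
  targets=[
    [0.1, 0, 0, 0, 0, 0.5, 0.5],
    [0, 0, 0, 0, 0, 0.5, 0.5],
    [0, 0, 0, 0, 0, 0.5, 0.5],
    [0, 0, 0, 0, 0, 0.3, 0.5],
    [0, 0, 0, 0, 0, 0.3, 0.5],
    [0, 0, 0, 0, 0, 0.3, 0.5],
    [0, 0, 0, 0, 0, 0.3, 0.5],
    [0, 0, 0, 0, 0, 0.3, 0.5],
    [0, 0, 0, 0, 0, 0.3, 0.5],
    [0, 0, 0, 0, 0, 0.3, 0.5],
  ],
)

```text
time: 10.88
position: [0.4698, 0.1359, 0.0845]
tool_rot: [-0.025, 1.571, 0.025]
ft_force: [-0.8, 0.9, -3.0]
grip_width: 0.157
```

Run:
```python
from h import *
st()
```

```text
t 10.875 [0.4698 0.1359 0.0845] yaw 1.83 proj 0.4737 lat 0.1219 xax [-1.e-04 -1.e-04 -1.e+00] F [-0.8  0.9 -3. ] T [ 0.03  0.07 -0.08]
```

Emit:
jog_arm(
  targets=[
    [0, 0, 0, 0, 0, 0.3, 0.5],
    [0, 0, 0, 0, 0, 0.3, 0.5],
    [0, 0, 0, 0, 0, 0.3, 0.5],
    [0, 0, 0, 0, 0, 0.3, 0.5],
    [0, 0, 0, 0, 0, 0.3, 0.5],
    [0, 0, 0, 0, 0, 0.3, 0.5],
  ],
)

```text
time: 11.62
position: [0.4878, 0.1365, 0.0845]
tool_rot: [-0.025, 1.571, 0.025]
ft_force: [-0.1, 0.3, -2.0]
grip_width: 0.161
```

Run:
```python
from h import *
st()
im,d=get_image('side');cv2.imwrite('pics/s6.png',im[:,:,::-1])
im,d=get_image('wrist');cv2.imwrite('pics/w6.png',im[:,:,::-1])
im,d=get_image('top');cv2.imwrite('pics/t6.png',im[:,:,::-1])
st()
```

```text
t 11.625 [0.4878 0.1365 0.0845] yaw 1.83 proj 0.4917 lat 0.1219 xax [-1.e-04 -1.e-04 -1.e+00] F [-0.1  0.3 -2. ] T [-0.03  0.12 -0.07]
t 11.775 [0.4879 0.1365 0.0846] yaw 1.84 proj 0.4917 lat 0.122 xax [ 3.e-04  1.e-04 -1.e+00] F [-0.7 -0.1 -2.6] T [ 0.01 -0.01 -0.06]
```

View pics/w6.png

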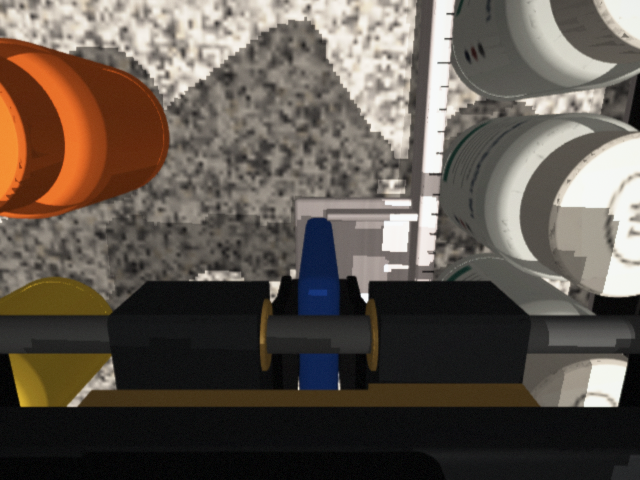

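View pics/t6.png

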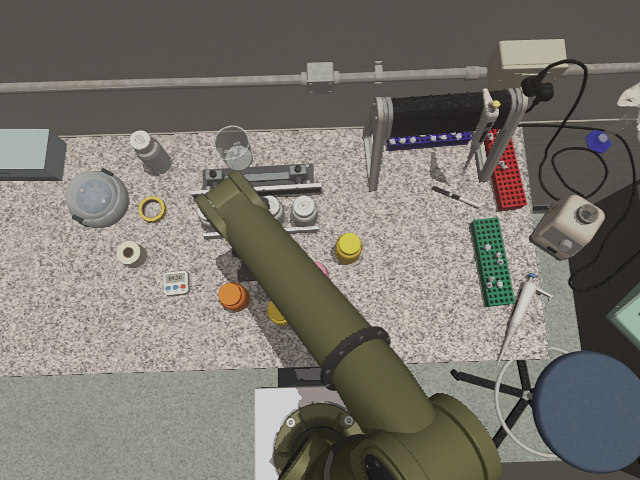

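Emit:
jog_arm(
  targets=[
    [0, 0, 0, 0, 0, 0.3, 0.5],
    [0, 0, 0, 0, 0, 0.3, 0.5],
    [0, 0, 0, 0, 0, 0.3, 0.5],
    [0, 0, 0, 0, 0, 0.3, 0.5],
  ],
)

```text
time: 12.28
position: [0.4992, 0.1369, 0.0842]
tool_rot: [-0.026, 1.572, 0.025]
ft_force: [-2.5, -0.6, -2.7]
grip_width: 0.157
```

Emit:
jog_arm(
  targets=[
    [0, 0, 0, 0, 0, 0.3, 0.5],
    [0, 0, 0, 0, 0, 0.3, 0.5],
  ],
)

```text
time: 12.52
position: [0.5057, 0.137, 0.0844]
tool_rot: [-0.025, 1.571, 0.025]
ft_force: [-2.1, 0.7, -2.5]
grip_width: 0.154
```

Emit:
jog_arm(
  targets=[
    [0, 0, 0, 0, 0, 0.2, 0.5],
  ],
)

```text
time: 12.65
position: [0.5079, 0.1371, 0.0845]
tool_rot: [-0.025, 1.571, 0.025]
ft_force: [-2.0, -0.6, -2.9]
grip_width: 0.154
```

Emit:
jog_arm(
  targets=[
    [0, 0, 0, 0, 0, 0.2, 0.5],
  ],
)

```text
time: 12.78
position: [0.5097, 0.1372, 0.0845]
tool_rot: [-0.025, 1.571, 0.025]
ft_force: [-1.8, 0.1, -2.8]
grip_width: 0.157
```

Emit:
jog_arm(
  targets=[
    [0, 0, 0, 0, 0, 0.1, 0.5],
  ],
)

```text
time: 12.9
position: [0.5108, 0.1372, 0.0845]
tool_rot: [-0.025, 1.571, 0.025]
ft_force: [-1.5, -0.2, -2.2]
grip_width: 0.155
```

Run:
```python
from h import *
avg(6)
im,d=get_image('side');cv2.imwrite('pics/s7.png',im[:,:,::-1])
im,d=get_image('wrist');cv2.imwrite('pics/w7.png',im[:,:,::-1])
```

```text
Favg [-1.42 -0.26 -2.65] sd [0.1  0.31 0.33] Tavg [-0.028  0.413 -0.019] [0.022 0.066 0.033]
t 13.2 [0.5108 0.1372 0.0846] yaw 1.83 proj 0.5146 lat 0.122 xax [ 4.e-04 -0.e+00 -1.e+00] F [-0.9  0.2 -2.1] T [ 0.    0.33 -0.03]
```

View pics/w7.png

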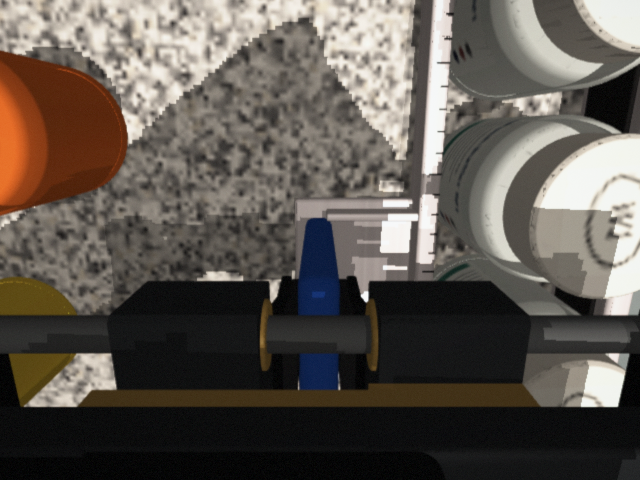

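View pics/s7.png

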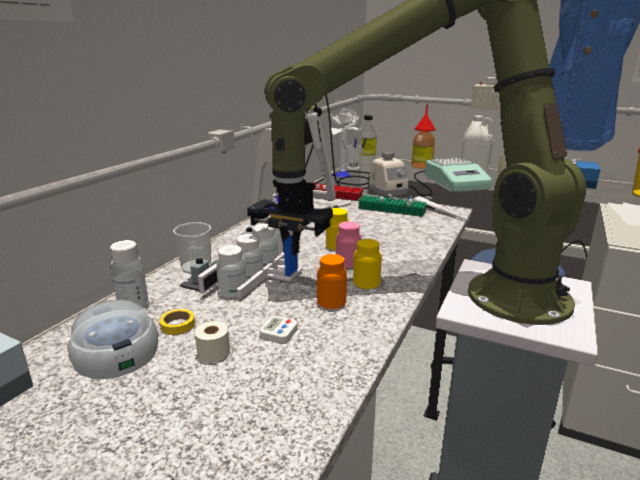

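Emit:
jog_arm(
  targets=[
    [0, 0, 0, 0, 0, 0.2, 0.5],
    [0, 0, 0, 0, 0, 0.2, 0.5],
  ],
)

```text
time: 13.55
position: [0.5146, 0.1373, 0.0844]
tool_rot: [-0.025, 1.571, 0.025]
ft_force: [-2.7, 0.1, -2.3]
grip_width: 0.156
```

Emit:
jog_arm(
  targets=[
    [0, 0, 0, 0, 0, 0.1, 0.5],
  ],
)

```text
time: 13.68
position: [0.5158, 0.1374, 0.0845]
tool_rot: [-0.025, 1.571, 0.025]
ft_force: [-2.3, -0.2, -2.2]
grip_width: 0.154
```

Emit:
jog_arm(
  targets=[
    [0, 0, 0, 0, 0, 0.1, 0.5],
  ],
)

```text
time: 13.8
position: [0.5165, 0.1375, 0.0844]
tool_rot: [-0.025, 1.571, 0.025]
ft_force: [-2.9, 0.8, -1.7]
grip_width: 0.157
```

Run:
```python
from h import *
avg(4)
```

```text
Favg [-2.31  0.52 -2.3 ] sd [0.38 0.6  0.44] Tavg [-0.011  0.622 -0.065] [0.005 0.052 0.018]
t 14.0 [0.5166 0.1374 0.0845] yaw 1.83 proj 0.5205 lat 0.122 xax [-1.e-04  0.e+00 -1.e+00] F [-2.8  0.1 -2. ] T [-0.01  0.59 -0.06]
```

Emit:
jog_arm(
  targets=[
    [0, 0, 0, 0, 0, 0.1, 0.5],
  ],
)

```text
time: 14.12
position: [0.5172, 0.1374, 0.0844]
tool_rot: [-0.025, 1.572, 0.025]
ft_force: [-3.5, -0.0, -2.9]
grip_width: 0.159
```

Run:
```python
from h import *
avg(3)
```

```text
Favg [-3.31 -0.36 -1.84] sd [0.17 0.25 0.83] Tavg [-0.012  0.907 -0.178] [0.019 0.03  0.026]
t 14.275 [0.5173 0.1374 0.0844] yaw 1.83 proj 0.5211 lat 0.122 xax [-8.e-04 -2.e-04 -1.e+00] F [-3.8  0.6 -2.8] T [-0.05  0.93 -0.17]
```

Emit:
jog_arm(
  targets=[
    [0, 0, 0, 0, 0, 0.1, 0.5],
  ],
)

```text
time: 14.4
position: [0.5178, 0.1373, 0.0843]
tool_rot: [-0.026, 1.572, 0.025]
ft_force: [-5.8, -0.2, -1.7]
grip_width: 0.155
```

Run:
```python
from h import *
avg(3)
```

```text
Favg [-5.32 -0.24 -1.78] sd [0.39 0.16 0.07] Tavg [-0.042  1.314 -0.208] [0.014 0.066 0.022]
t 14.55 [0.5179 0.1374 0.0842] yaw 1.83 proj 0.5217 lat 0.1219 xax [-1.7e-03 -5.0e-04 -1.0e+00] F [-4.9 -0.1 -1.8] T [-0.09  1.28 -0.24]
```

Rail contact has begun and Tz says the load sits on the −y side (bottle_4). I'll trim the yaw clockwise a little so the load evens out.

Emit:
jog_arm(
  targets=[
    [0.25, 0, 0, 0, 0, 0, 0.5],
  ],
)

```text
time: 14.68
position: [0.5179, 0.1374, 0.0842]
tool_rot: [-0.022, 1.572, 0.021]
ft_force: [-5.6, 0.6, -2.2]
grip_width: 0.158
```

Run:
```python
from h import *
avg(4)
```

```text
Favg [-5.25  0.18 -1.99] sd [0.31 0.52 0.21] Tavg [-0.082  1.336  0.012] [0.012 0.009 0.039]
t 14.875 [0.5179 0.1374 0.0842] yaw 1.62 proj 0.5217 lat 0.122 xax [-1.5e-03 -6.0e-04 -1.0e+00] F [-4.9 -0.1 -1.5] T [-0.09  1.27 -0.03]
```

Emit:
jog_arm(
  targets=[
    [0, 0, 0, 0, 0, 0.1, 0.5],
    [0, 0, 0, 0, 0, 0.1, 0.5],
  ],
)

```text
time: 15.12
position: [0.5188, 0.1374, 0.0839]
tool_rot: [-0.023, 1.575, 0.021]
ft_force: [-6.6, -0.3, -1.5]
grip_width: 0.156
```

Run:
```python
from h import *
avg(4)
```

```text
Favg [-6.42 -0.63 -1.62] sd [0.21 0.33 0.42] Tavg [-0.114  1.89  -0.047] [0.019 0.06  0.025]
t 15.325 [0.5188 0.1374 0.0838] yaw 1.63 proj 0.5226 lat 0.122 xax [-0.0039 -0.001  -1.    ] F [-7.  -0.9 -1.1] T [-0.08  1.82 -0.08]
```

Emit:
jog_arm(
  targets=[
    [0, 0, 0, 0, 0, 0.1, 0.5],
    [0, 0, 0, 0, 0, 0.1, 0.5],
  ],
)

```text
time: 15.58
position: [0.5196, 0.1375, 0.0835]
tool_rot: [-0.024, 1.577, 0.021]
ft_force: [-9.5, -0.4, -0.2]
grip_width: 0.159
```

Run:
```python
from h import *
avg(3)
```

```text
Favg [-9.36 -0.5  -0.74] sd [0.28 0.37 0.36] Tavg [-0.11   2.432 -0.011] [0.005 0.062 0.027]
t 15.725 [0.5196 0.1375 0.0834] yaw 1.64 proj 0.5235 lat 0.122 xax [-0.0063 -0.0016 -1.    ] F [-8.4 -0.9 -2.4] T [-0.19  2.35 -0.05]
```

Emit:
jog_arm(
  targets=[
    [0, 0, 0, 0, 0, 0.04, 0.5],
    [0, 0, 0, 0, 0, 0, 0.5],
    [0, 0, 0, 0, 0, 0, 0.5],
    [0, 0, 0, 0, 0, 0, 0.5],
  ],
)

```text
time: 16.23
position: [0.5197, 0.1375, 0.0833]
tool_rot: [-0.024, 1.578, 0.021]
ft_force: [-10.2, -0.3, -1.0]
grip_width: 0.16
```

Run:
```python
from h import *
avg(8)
im,d=get_image('wrist');cv2.imwrite('pics/w8.png',im[:,:,::-1]);np.save('pics/w8W.npy',cloud('wrist',d))
im,d=get_image('side');cv2.imwrite('pics/s8.png',im[:,:,::-1])
```

```text
Favg [-9.87 -0.49 -1.35] sd [0.45 0.43 0.39] Tavg [-0.138  2.498 -0.024] [0.033 0.025 0.031]
t 16.625 [0.5197 0.1375 0.0833] yaw 1.64 proj 0.5235 lat 0.122 xax [-0.007  -0.0017 -1.    ] F [-10.6   0.4  -0.6] T [-0.13  2.48 -0.04]
```

View pics/w8.png

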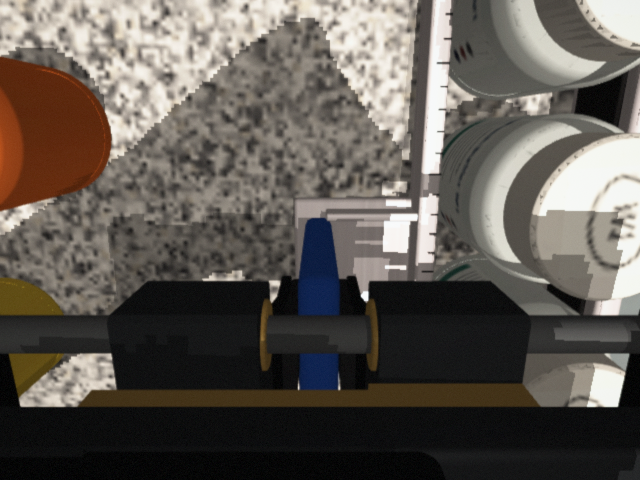

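View pics/s8.png

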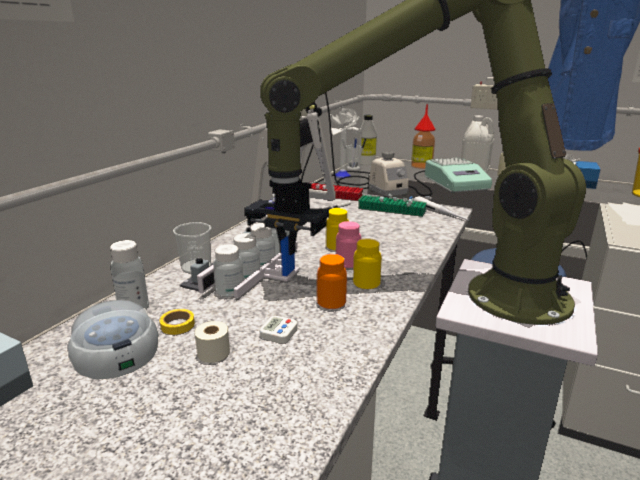

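Emit:
jog_arm(
  targets=[
    [0, 0, 0, 0, 0, 0, 0.5],
    [0, 0, 0, 0, 0, 0, 0.5],
    [0, 0, 0, 0, 0, 0, 0.5],
    [0, 0, 0, 0, 0, 0, 0.5],
    [0, 0, 0, 0, 0, 0, 0.5],
  ],
)

```text
time: 17.35
position: [0.5197, 0.1374, 0.0833]
tool_rot: [-0.024, 1.578, 0.021]
ft_force: [-10.3, -0.3, -0.8]
grip_width: 0.156
```

Emit:
jog_arm(
  targets=[
    [0, 0, 0, 0, 0, -0.08, 0.5],
    [0, 0, 0, 0, 0, -0.08, 0.5],
    [0, 0, 0, 0, 0, -0.08, 0.5],
    [0, 0, 0, 0, 0, -0.08, 0.5],
    [0, 0, 0, 0, 0, -0.08, 0.5],
    [0, 0, 0, 0, 0, -0.08, 0.5],
    [0, 0, 0, 0, 0, -0.08, 0.5],
    [0, 0, 0, 0, 0, -0.08, 0.5],
    [0, 0, 0, 0, 0, -0.1, 0.5],
    [0, 0, 0, 0, 0, -0.1, 0.5],
  ],
)

```text
time: 18.6
position: [0.5155, 0.1374, 0.085]
tool_rot: [-0.021, 1.569, 0.022]
ft_force: [-0.0, -0.6, -2.0]
grip_width: 0.158
```

Run:
```python
from h import *
avg(3)
```

```text
Favg [-0.07 -0.07 -1.83] sd [0.16 0.44 0.28] Tavg [-0.02  -0.015 -0.039] [0.018 0.014 0.004]
t 18.75 [0.515  0.1374 0.0847] yaw 1.58 proj 0.5189 lat 0.122 xax [ 8.e-04  0.e+00 -1.e+00] F [ 0.   0.3 -2.8] T [-0.01 -0.04  0.03]
```

Emit:
jog_arm(
  targets=[
    [0, 0, 0, 0, 0, -0.4, 0.5],
    [0, 0, 0, 0, 0, -0.6, 0.5],
    [0, 0, 0, 0, 0, -0.8, 0.5],
    [0, 0, 0, 0, 0, -0.8, 0.5],
    [0, 0, 0, 0, 0, -0.8, 0.5],
    [0, 0, 0, 0, 0, -0.8, 0.5],
    [0, 0, 0, 0, 0, -0.7, 0.5],
    [0, 0, 0, 0, 0, 0, 0.5],
    [0, 0, 0, 0, 0, 0, 0.5],
  ],
)

```text
time: 19.88
position: [0.466, 0.1359, 0.0846]
tool_rot: [-0.022, 1.57, 0.021]
ft_force: [0.5, -0.5, -2.7]
grip_width: 0.159
```

Run:
```python
from h import *
avg(3)
T=wristT()@np.linalg.inv(camera_info('wrist')['mount'])
im,d=get_image('wrist');cv2.imwrite('pics/w9.png',im[:,:,::-1]);W=cloud('wrist',d);np.save('pics/w9W.npy',W)
x,y,z=[W[...,i] for i in range(3)]
for k in [(z>.1)&(z<.112)&(abs(y-c)<.037)&(x>.54)&(x<.64) for c in (.255,.182,.107,.023)]:
    P=W[k];print('cap',k.sum(),cv2.minEnclosingCircle((P[:,:2]*1000).astype(np.float32)) if len(P) else None)
L=(W-T[:3,3])@T[:3,:3]
v,u=np.mgrid[:480,:640]
b=(L[...,0]>.03)&(L[...,0]<.075)&(u>405)&(u<462)&(v<275)
E=np.array([W[r,np.where(b[r])[0].max()] for r in range(5,272,4) if b[r].sum()>4]);print('blade face',fitline(E),np.median(E[:,2]))
```

```text
Favg [ 0.21 -0.48 -2.58] sd [0.41 0.12 0.24] Tavg [-0.004 -0.028  0.018] [0.011 0.031 0.035]
t 20.025 [0.4659 0.1361 0.0846] yaw 1.57 proj 0.4698 lat 0.1222 xax [ 1.e-04  3.e-04 -1.e+00] F [ 0.1 -0.6 -1.2] T [ 0.01 -0.02  0.01]
cap 0 None
cap 0 None
cap 0 None
cap 0 None
blade face (np.float32(-88.44702), np.float32(522.93756), np.float32(198.01033)) 0.0279959542397481
```

View pics/w9.png

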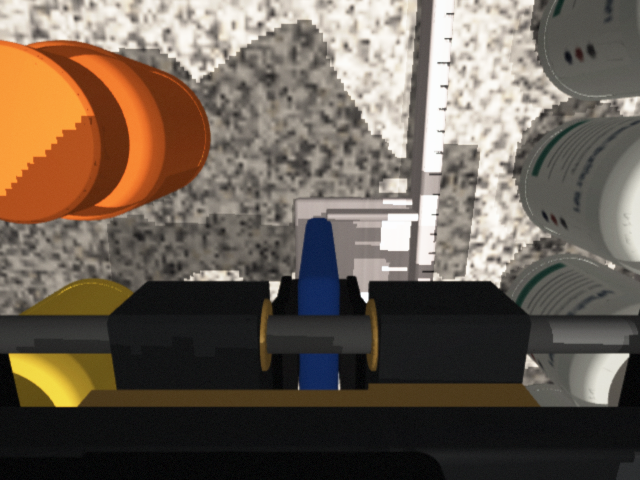

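I'll lift and check the row before setting the tool down.

Emit:
jog_arm(
  targets=[
    [0, 0, 0, -1, 0, 0, 0.5],
    [0, 0, 0, -2.4, 0, 0, 0.5],
    [0, 0, 0, -2.5, 0, 0, 0.5],
    [0, 0, 0, -2.5, 0, 0, 0.5],
    [0, 0, 0, -2.5, 0, 0, 0.5],
    [0, 0, 0, -2.5, 0, 0, 0.5],
    [0, 0, 0, -1.6, 0, 0, 0.5],
    [0, 0, 0, 0, 0, 0, 0.5],
    [0, 0, 0, 0, 0, 0, 0.5],
  ],
)

```text
time: 21.2
position: [0.4652, 0.1357, 0.2338]
tool_rot: [-0.022, 1.572, 0.021]
ft_force: [-0.2, 0.1, -2.6]
grip_width: 0.157
```

```bash
cat > chk.py <<'E'
from h import *
import sys
k=sys.argv[1]
st()
T=wristT()
im,d=get_image('wrist')
W=None
c=camera_info('wrist')
import h
h.wristT=lambda:T
W=h.cloud('wrist',d);cv2.imwrite(f'pics/w{k}.png',im[:,:,::-1])
im,d=get_image('top');cv2.imwrite(f'pics/t{k}.png',im[:,:,::-1]);V=h.cloud('top',d)
n=np.array([.99957,.0294])
def ana(W,nm,lo):
    x,y,z=[W[...,i] for i in range(3)]
    for cc in (.255,.182,.107,.023):
        k=(z>.098)&(z<.112)&(abs(y-cc)<.036)&(x>.54)&(x<.64)
        if k.sum()>lo:
            c,r=cv2.minEnclosingCircle((W[k][:,:2]*1000).astype(np.float32));print(nm,'cap',k.sum(),np.round(c,1),round(r,1),'proj',round(float(n@np.array(c)),1))
    v,u=np.mgrid[:480,:640]
    m=(z>.048)&(z<.06)&(x>.632)&(x<.67)&(y>-.04)&(y<.32)
    if m.sum()>50:
        P=W[m];f=fitline(P);print(nm,'rail top mid',m.sum(),f,'proj',n@np.array(f[1:]))
ana(W,'wrist',1000);ana(V,'top',150)
E
python3 chk.py 10
```

```text
t 21.2 [0.4652 0.1357 0.2338] yaw 1.58 proj 0.469 lat 0.1219 xax [-1.2e-03 -4.0e-04 -1.0e+00] F [-0.2  0.1 -2.6] T [ 0.02 -0.01 -0.02]
wrist cap 6518 [605.5 257.8] 26.9 proj 612.8
wrist cap 5209 [607.7 183.6] 26.8 proj 612.8
wrist cap 3737 [609.5 108.2] 26.9 proj 612.4
wrist rail top mid 1758 (np.float32(-88.0217), np.float32(647.2291), np.float32(183.95427)) proj 652.3590729730224
top cap 328 [610.7 106.5] 27.3 proj 613.6
top cap 363 [613.   20.2] 26.9 proj 613.3
top rail top mid 197 (np.float32(-89.48028), np.float32(653.1571), np.float32(48.31826)) proj 654.2968037869263
```

View pics/w10.png

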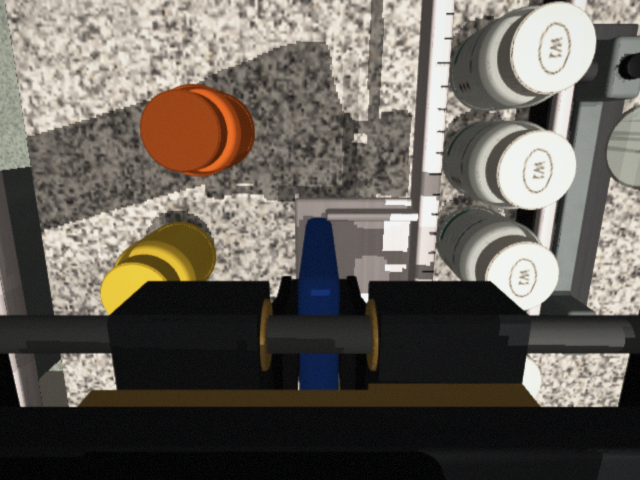

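View pics/t10.png

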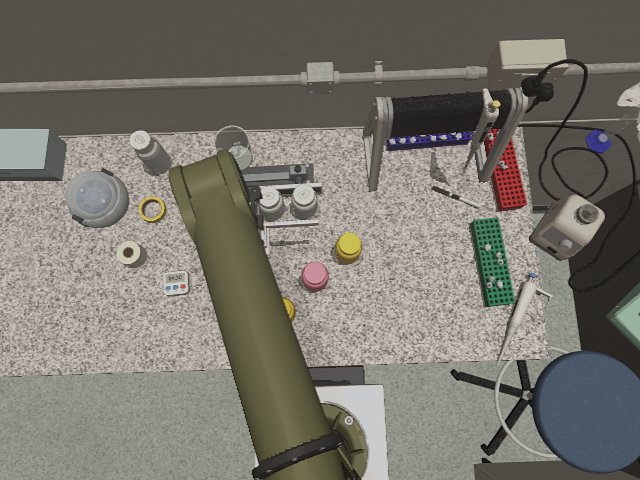

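All four caps lie on one line, at 612.4–613.6 mm along the push direction. The rail face measured before pressing was at about 647 mm, so touching means about 614. Now I'll set the straightedge down.

Emit:
jog_arm(
  targets=[
    [0, 0, 0, 1.5, 0, 0, 0.5],
    [0, 0, 0, 2.5, 0, 0, 0.5],
    [0, 0, 0, 2.5, 0, 0, 0.5],
    [0, 0, 0, 2.5, 0, 0, 0.5],
    [0, 0, 0, 2.5, 0, 0, 0.5],
    [0, 0, 0, 2.2, 0, 0, 0.5],
    [0, 0, 0, 1.2, 0, 0, 0.5],
    [0, 0, 0, 0.2, 0, 0, 0.5],
    [0, 0, 0, 0, 0, 0, 0.5],
    [0, 0, 0, 0, 0, 0, 0.5],
  ],
)

```text
time: 22.55
position: [0.4663, 0.1361, 0.0842]
tool_rot: [-0.022, 1.569, 0.022]
ft_force: [-0.4, 0.5, -2.1]
grip_width: 0.156
```

Emit:
jog_arm(
  targets=[
    [0, 0, 0, 0.1, 0, 0, 0.5],
    [0, 0, 0, 0.1, 0, 0, 0.5],
  ],
)

```text
time: 22.8
position: [0.4659, 0.1359, 0.0817]
tool_rot: [-0.022, 1.57, 0.021]
ft_force: [0.5, -0.7, -2.6]
grip_width: 0.155
```

Run:
```python
from h import *
avg(3)
```

```text
Favg [-0.05 -0.51 -2.69] sd [0.41 0.23 0.1 ] Tavg [-0.001 -0.045 -0.01 ] [0.018 0.023 0.04 ]
t 22.95 [0.4657 0.1359 0.0815] yaw 1.58 proj 0.4695 lat 0.1221 xax [ 0.e+00 -2.e-04 -1.e+00] F [ 0.6 -0.4 -2.5] T [-0.   -0.03 -0.  ]
```

Emit:
jog_arm(
  targets=[
    [0, 0, 0, 0.1, 0, 0, 0.5],
    [0, 0, 0, 0.1, 0, 0, 0.5],
  ],
)

```text
time: 23.2
position: [0.4656, 0.136, 0.0794]
tool_rot: [-0.022, 1.571, 0.022]
ft_force: [0.1, -0.0, -3.0]
grip_width: 0.159
```

Emit:
jog_arm(
  targets=[
    [0, 0, 0, 0.08, 0, 0, 0.5],
    [0, 0, 0, 0, 0, 0, 0.5],
  ],
)

```text
time: 23.45
position: [0.4657, 0.136, 0.0787]
tool_rot: [-0.022, 1.571, 0.022]
ft_force: [-0.3, 0.1, -2.4]
grip_width: 0.16
```

Run:
```python
from h import *
avg(3)
```

```text
Favg [-0.19 -0.13 -2.25] sd [0.26 0.29 0.28] Tavg [-0.027 -0.066 -0.01 ] [0.02  0.014 0.006]
t 23.6 [0.4656 0.136  0.0787] yaw 1.59 proj 0.4695 lat 0.1221 xax [-0.e+00 -1.e-04 -1.e+00] F [-0.7 -0.2 -2.6] T [-0.01 -0.03 -0.01]
```

Emit:
jog_arm(
  targets=[
    [0, 0, 0, 0.08, 0, 0, 0.5],
    [0, 0, 0, 0, 0, 0, 0.5],
    [0, 0, 0, 0, 0, 0, 0.5],
  ],
)

```text
time: 23.98
position: [0.4661, 0.1362, 0.0786]
tool_rot: [-0.022, 1.57, 0.022]
ft_force: [-1.7, -0.4, 5.4]
grip_width: 0.156
```

Run:
```python
from h import *
avg(3)
```

```text
Favg [-2.07 -0.67  5.67] sd [0.41 0.22 0.23] Tavg [-0.111  0.393  0.004] [0.021 0.015 0.023]
t 24.125 [0.4661 0.1362 0.0785] yaw 1.58 proj 0.4699 lat 0.1223 xax [ 7.e-04 -2.e-04 -1.e+00] F [-1.1 -1.2  5. ] T [-0.12  0.41 -0.04]
```

It is on the table. I'll ease off a touch, open, and lift straight up.

Emit:
jog_arm(
  targets=[
    [0, 0, 0, -0.05, 0, 0, 0.5],
    [0, 0, 0, 0, 0, 0, 4],
    [0, 0, 0, 0, 0, 0, 4],
    [0, 0, 0, 0, 0, 0, 4],
    [0, 0, 0, 0, 0, 0, 4],
    [0, 0, 0, 0, 0, 0, 4],
  ],
  squeeze=10,
)

```text
time: 24.88
position: [0.4656, 0.136, 0.0784]
tool_rot: [-0.022, 1.571, 0.022]
ft_force: [1.1, 0.2, 0.0]
grip_width: 0.456
```

Emit:
jog_arm(
  targets=[
    [0, 0, 0, -1, 0, 0, 4],
    [0, 0, 0, -2, 0, 0, 4],
    [0, 0, 0, -2.5, 0, 0, 4],
    [0, 0, 0, -2.5, 0, 0, 4],
    [0, 0, 0, -2.5, 0, 0, 4],
    [0, 0, 0, -2.5, 0, 0, 4],
    [0, 0, 0, -2.5, 0, 0, 4],
    [0, 0, 0, 0, 0, 0, 4],
    [0, 0, 0, 0, 0, 0, 4],
  ],
)

```text
time: 26.0
position: [0.4653, 0.1358, 0.233]
tool_rot: [-0.022, 1.571, 0.021]
ft_force: [-0.2, 0.9, 0.0]
grip_width: 0.456
```

```bash
python3 chk.py 12
```

```text
t 26.0 [0.4653 0.1358 0.233 ] yaw 1.58 proj 0.4692 lat 0.122 xax [-4.e-04 -8.e-04 -1.e+00] F [-0.2  0.9  0. ] T [-0.09 -0.16 -0.02]
wrist cap 6539 [605.5 257.6] 27.1 proj 612.8
wrist cap 5211 [607.6 183.7] 26.9 proj 612.7
wrist cap 2570 [609.9 110.4] 27.0 proj 612.9
wrist rail top mid 1632 (np.float32(-88.46506), np.float32(646.7744), np.float32(193.89915)) proj 652.1969362115478
top cap 327 [611.  106.6] 27.2 proj 613.9
top cap 359 [613.6  19.9] 26.8 proj 613.9
top rail top mid 207 (np.float32(-89.11988), np.float32(653.1995), np.float32(47.409477)) proj 654.3124867611693
```

View pics/w12.png

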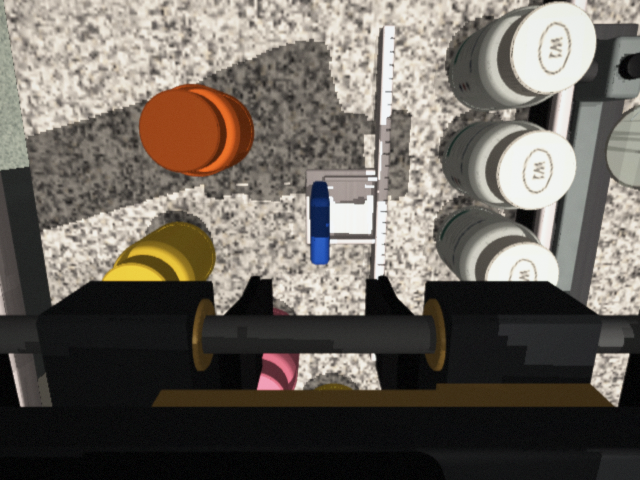

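The tool stands released. I'll clear the arm for an unobstructed final view.

Emit:
jog_arm(
  targets=[
    [0, 0, 0, -3, 0, 0, 4],
    [0, 0, 0, -3, 0, 0, 4],
    [0, 0, 0, -2, -2, 0, 4],
    [0, 0, 0, 0, -4, 0, 4],
    [0, 0, 0, 0, -4, 0, 4],
    [0, 0, 0, 0, -4, 0, 4],
    [0, 0, 0, 0, -4, 0, 4],
    [0, 0, 0, 0, -4, 0, 4],
    [0, 0, 0, 0, -4, 0, 4],
    [0, 0, 0, 0, -4, 0, 4],
  ],
)

```text
time: 27.35
position: [0.4736, -0.165, 0.3124]
tool_rot: [-0.021, 1.572, 0.023]
ft_force: [0.7, -0.0, -0.2]
grip_width: 0.461
```

Emit:
jog_arm(
  targets=[
    [0, 0, 0, 0, -3, 0, 4],
    [0, 0, 0, 0, -3, 0, 4],
    [0, 0, 0, 0, 0, 0, 4],
    [0, 0, 0, 0, 0, 0, 4],
  ],
)

```text
time: 27.85
position: [0.4759, -0.2225, 0.3131]
tool_rot: [-0.022, 1.571, 0.024]
ft_force: [-0.5, 1.0, -0.5]
grip_width: 0.461
```

```bash
python3 chk.py 13
python3 - <<'E'
from h import *
im,d=get_image('top');W=cloud('top',d);x,y,z=[W[...,i] for i in range(3)]
im,d=get_image('side');cv2.imwrite('pics/s13.png',im[:,:,::-1])
m=(z>.016)&(z<.032)&(x>.50)&(x<.55)&(y>-.04)&(y<.3);P=W[m];f=fitline(P);print('blade',m.sum(),f,'proj',np.array([.99957,.0294])@np.array(f[1:]),P[:,1].min(),P[:,1].max())
E
```

```text
t 27.85 [ 0.4759 -0.2225  0.3131] yaw 1.67 proj 0.4691 lat -0.2365 xax [-4.0e-04  1.5e-03 -1.0e+00] F [-0.5  1.  -0.5] T [-0.03 -0.1   0.02]
top cap 362 [606.1 255.5] 27.2 proj 613.3
top cap 359 [608.6 181.9] 27.4 proj 613.7
top cap 361 [612.1 106.8] 27.5 proj 614.9
top cap 362 [613.2  20.5] 27.0 proj 613.6
top rail top mid 444 (np.float32(-88.3772), np.float32(650.31506), np.float32(141.51553)) proj 654.1959846826171
blade 513 (np.float32(-88.45065), np.float32(520.3465), np.float32(137.62271)) proj 524.1688552972412 -0.01173707660787824 0.2860726235289667
```

View pics/t13.png

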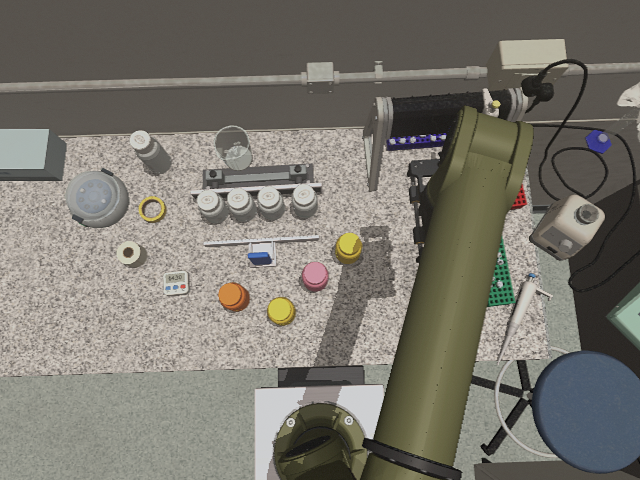

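View pics/s13.png

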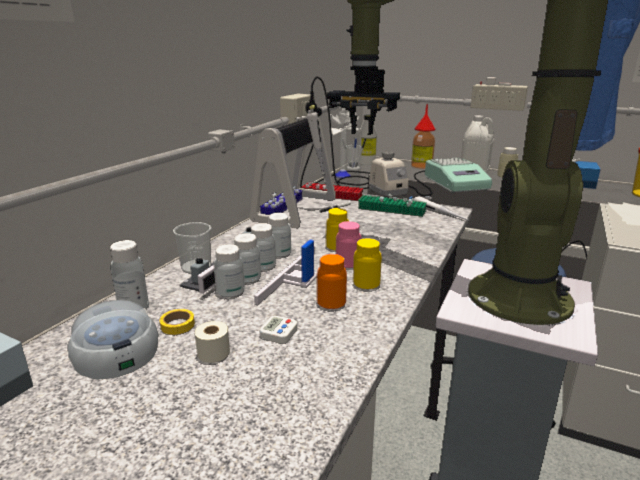

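The final pictures show the bottle row at (210–304, 203) against the rail, with the straightedge upright in front of it at row 240. The other bottles and objects are where they started.

```bash
python3 -c "
from bench import *
print(close_job())"
```

```text
the job is handed in; nothing more can be done
None
```

The four white bottles are back against the bumper rail in one straight row. The straightedge is set down in front of them, and I handed the job in at about 28 s.

**What I did:** I gripped the straightedge by its blue grip at 60 N, carried it over to the row, and slid the bottles back with the blade about 5 mm above the table. At first rail contact the load sat on the bottle_4 side, so I trimmed the yaw by 0.25°, which brought the turning moment to about zero. I then pressed, backed off slowly, lifted to check the row, set the straightedge down and let go.

**Press:** The wrist read 9.4 to 10.3 N for about 1.7 s. I measured about 2.1 N of sliding drag just before contact, which leaves roughly 7 to 8 N on the rail. I did not measure the rail force directly. If the drag had fully relaxed during the hold, it would still be under about 10.5 N.

**Final checks:**
- **Row:** The caps lie on one line to within 1.6 mm in the top view and 0.5 mm in the wrist view, which only sees bottles 1 to 3. They sit at 612.7 to 614.9 mm along the push direction, against about 614 mm for touching. The two views differ by about 1 mm, which is within their calibration.
- **Straightedge:** It is standing free, parallel to the row, with about 51 mm of clearance.
- **Everything else:** All bottles are upright, and the bystanders and coloured look-alikes I could see have not moved. The arm hid part of the green and red racks in the last top view.

No check failed.

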